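# Pack out and wedge the tube block on the shaker

### The job

Seat the aluminium tube block down onto the two locating pegs of the shaker, then stand spacers from the wooden rack in the gap between block and end bar only until the gap left is small enough for the wedge to jam in it. Push the wedge thin end down into what is left of the gap until you feel it bite tight, clear of the platform, and finish there, still gripping the wedge and holding the packed stack tight. Leave the other things on the bench undisturbed.

Things in the scene. Friction and masses are not known exactly. Their poses are not given: they have to be found in the camera images.
- shaker: (all sizes in mm) bench shaker, bolted down: grey housing 190 (x) x 240 (y) with a flat steel platform whose top is 68 above the bench. Origin: centre of its underside. Its y axis runs along the gap, from the seat towards the end bar.
- seat (a point): point on the platform's top surface midway between the two upright locating pegs (10 dia, 12 high, tapered tips, 36 apart along the shaker's y). Axes as the shaker's. The block's underside centre belongs here.
- bar: steel end bar bolted on the platform (set differently each run): upright 44 (x) x 14 (y) x 56 high; behind it (+y) an 8 high foot with two thumb screws. Origin: centre of the upright's underside; its face towards the seat is 7 away at -y. Axes as the shaker's. Gap from seated block to bar: 29 to 44 (bar y minus seat y along the shaker's y, minus 39).
- block: plain aluminium tube block 44 (x) x 64 (y) x 56 high, about 380 g, eight dark wells in its top, loose on the bench. Origin: centre of its underside. Two holes of 12 dia, 15 deep in the underside, 18 either side of the origin along y, fit over the pegs, either way round, y along the shaker's y. Seated, its end face is 32 from the seat.
- rack: wooden rack fixed on the bench, 60 (x) x 184 (y) x 78 high, holding three spacers and the wedge in slots across its y, at y = -70, -34, 2 (spacers) and 58 (wedge). Origin: centre of its underside.
- wedge: grey plastic wedge, about 90 g, its taper slippery, hanging by its head, thin end down, in the rack's +y end. 36 wide (x); both y faces slope 11 degrees: 4 thick at the lower edge, +0.389 per mm of height, 31 at height 70. Head 36 (x) x 40 (y), height 70 to 96; grip it across x. Origin: middle of the thin lower edge, z up. Jams on the 56 high edges when 9 to 23 of the gap is left.
- spacer0: one of three alike aluminium spacers, 120 g: plate 54 (x) x 14 (y, its thickness) x 56 high, with a grip tab on its top 24 (x) x 6 (y) x 16 high (so 72 high in all); starts upright in a slot of the rack (26 deep), underside 52 above the bench. Grip the tab across its x. Origin: centre of the underside. It stands by itself on the platform.
- spacer1: one of three alike aluminium spacers, 120 g: plate 54 (x) x 14 (y, its thickness) x 56 high, with a grip tab on its top 24 (x) x 6 (y) x 16 high (so 72 high in all); starts upright in a slot of the rack (26 deep), underside 52 above the bench. Grip the tab across its x. Origin: centre of the underside. It stands by itself on the platform.
- spacer2: one of three alike aluminium spacers, 120 g: plate 54 (x) x 14 (y, its thickness) x 56 high, with a grip tab on its top 24 (x) x 6 (y) x 16 high (so 72 high in all); starts upright in a slot of the rack (26 deep), underside 52 above the bench. Grip the tab across its x. Origin: centre of the underside. It stands by itself on the platform.
- reagent: amber reagent bottle with a black cap, 60 dia x 130 high, stands on the bench to the right; origin at the centre of its underside. Not part of the job.
- jar: amber jar with black lid, 70 dia x 100 high, near the far edge, left; origin at the centre of its underside. Not part of the job.
- beaker: empty glass beaker, 68 dia x 85 high, near the far edge; origin at the centre of its underside. Not part of the job.
- dish: closed flat glass dish, 84 dia x 14 high, on the bench close to the robot; origin at the centre of its underside. Not part of the job.
- tubes: white test-tube rack with three glass tubes, 50 x 150 x 91 high, near the far edge, right of the middle; origin at the centre of its underside. Not part of the job.
- spatula: wooden-handled spatula about 170 long, lying on the bench to the right, close to the robot; origin at its middle. Not part of the job.
- stopper: black rubber stopper, 36 dia x 30 high, on the bench to the left; origin at the centre of its underside. Not part of the job.

How it is judged (in metres and radians):
On the way, in this order (a step that is already met when the one before it is completed fails the run):
1. the tube block is fully down on both pegs (horizontal distance between block and seat below 0.004 m and z of block in the frame of seat below 0.003 m and angle between the y axis of block and the y axis of shaker, either way round below 0.1 rad and angle between block's own z axis and vertical below 0.06 rad), for 0.2 s.
2. a spacer stands on the platform in the gap between the block and the end bar (((x of spacer0 in the frame of seat between -0.015 and 0.015 m and y of spacer0 in the frame of seat above 0.03 m and y of spacer0 in the frame of bar below -0.007 m and z of spacer0 in the frame of seat below 0.006 m and angle between spacer0's own z axis and vertical below 0.25 rad) or (x of spacer1 in the frame of seat between -0.015 and 0.015 m and y of spacer1 in the frame of seat above 0.03 m and y of spacer1 in the frame of bar below -0.007 m and z of spacer1 in the frame of seat below 0.006 m and angle between spacer1's own z axis and vertical below 0.25 rad) or (x of spacer2 in the frame of seat between -0.015 and 0.015 m and y of spacer2 in the frame of seat above 0.03 m and y of spacer2 in the frame of bar below -0.007 m and z of spacer2 in the frame of seat below 0.006 m and angle between spacer2's own z axis and vertical below 0.25 rad))), for 0.2 s.
At the end, for the whole second after the job is handed in: Block seated (4 mm, 3 mm of fully down). A spacer upright in the gap, touching the wedge; none half in. Stack presses wedge, block and bar over 1.5 N each. Wedge upright, within 18 mm of the middle, thin edge 2.5 to 48 mm above the platform, at rest, gripped over 2 N (all of step 1 and (((x of spacer0 in the frame of seat between -0.015 and 0.015 m and y of spacer0 in the frame of seat above 0.03 m and y of spacer0 in the frame of bar below -0.007 m and z of spacer0 in the frame of seat below 0.006 m and angle between spacer0's own z axis and vertical below 0.25 rad) and contact force between spacer0 and wedge above 1.5 N) or ((x of spacer1 in the frame of seat between -0.015 and 0.015 m and y of spacer1 in the frame of seat above 0.03 m and y of spacer1 in the frame of bar below -0.007 m and z of spacer1 in the frame of seat below 0.006 m and angle between spacer1's own z axis and vertical below 0.25 rad) and contact force between spacer1 and wedge above 1.5 N) or ((x of spacer2 in the frame of seat between -0.015 and 0.015 m and y of spacer2 in the frame of seat above 0.03 m and y of spacer2 in the frame of bar below -0.007 m and z of spacer2 in the frame of seat below 0.006 m and angle between spacer2's own z axis and vertical below 0.25 rad) and contact force between spacer2 and wedge above 1.5 N)) and ((x of spacer0 in the frame of seat between -0.015 and 0.015 m and y of spacer0 in the frame of seat above 0.03 m and y of spacer0 in the frame of bar below -0.007 m and z of spacer0 in the frame of seat below 0.006 m and angle between spacer0's own z axis and vertical below 0.25 rad) or horizontal distance between spacer0 and seat above 0.1 m) and ((x of spacer1 in the frame of seat between -0.015 and 0.015 m and y of spacer1 in the frame of seat above 0.03 m and y of spacer1 in the frame of bar below -0.007 m and z of spacer1 in the frame of seat below 0.006 m and angle between spacer1's own z axis and vertical below 0.25 rad) or horizontal distance between spacer1 and seat above 0.1 m) and ((x of spacer2 in the frame of seat between -0.015 and 0.015 m and y of spacer2 in the frame of seat above 0.03 m and y of spacer2 in the frame of bar below -0.007 m and z of spacer2 in the frame of seat below 0.006 m and angle between spacer2's own z axis and vertical below 0.25 rad) or horizontal distance between spacer2 and seat above 0.1 m) and contact force between any of spacer0, spacer1, spacer2, wedge and block above 1.5 N and contact force between any of spacer0, spacer1, spacer2, wedge and bar above 1.5 N and x of wedge in the frame of seat between -0.018 and 0.018 m and y of wedge in the frame of seat above 0.03 m and y of wedge in the frame of bar below -0.005 m and z of wedge in the frame of seat between 0.0025 and 0.048 m and angle between wedge's own z axis and vertical below 0.25 rad and contact force between the fingers and wedge above 2 N and linear speed of wedge below 0.02 m/s); the arm keeps its last pose, push and grip.
It fails at once if a bystander is knocked over or shoved over 40 mm away ((distance of reagent from where it was at the start of the episode above 0.04 m or angle between reagent's own z axis and vertical above 0.5 rad) or (distance of jar from where it was at the start of the episode above 0.04 m or angle between jar's own z axis and vertical above 0.5 rad) or (distance of beaker from where it was at the start of the episode above 0.04 m or angle between beaker's own z axis and vertical above 0.5 rad) or (distance of dish from where it was at the start of the episode above 0.04 m or angle between dish's own z axis and vertical above 0.5 rad) or (distance of tubes from where it was at the start of the episode above 0.04 m or angle between tubes's own z axis and vertical above 0.5 rad) or (distance of spatula from where it was at the start of the episode above 0.04 m or angle between spatula's own z axis and vertical above 0.5 rad) or (distance of stopper from where it was at the start of the episode above 0.04 m or angle between stopper's own z axis and vertical above 0.5 rad)).
It also fails if it takes over 72 s, if anything falls off the work surface, if the arm or the gripper's body presses on something with over 40 N, if the wrist force passes 120 N, or if a joint passes its speed limit or range.

### The arm

A 6-joint arm with a two-finger parallel gripper is mounted at the origin on the work surface. World frame = base frame: x ahead of the robot, y to its left, z up, the work surface at z = 0. Lengths are in m, angles in degrees, forces in N, time in s.
With the tool pointing down it reaches from about 0.375 to 0.9 m from the base axis. Payload 3.1 kg.
Tool frame: the origin (TCP) lies midway between the tips of the shut fingers; the grasp point (between the pads) lies 19 mm behind it; z points along the fingers, y is the line along which they close (so a half turn about z gives the same grasp; the last joint's range is limited). The gripper opens to 87 mm and grips with 3 to 60 N. Pads are 19 mm wide; open, the fingers measure 117 mm over their backs; the gripper's body (75 mm by 190 mm) begins 51 mm behind the grasp point.
Start: joints at [-79.67, 30.224, 82.088, -0, 67.689, -10.227], TCP at [0.219, -0.585, 0.223] pointing down, gripper open.
Joint ranges: [-176.69, 176.69], [-43.24, 126.21], [12.49, 139.97], [-82, 262], [0, 151.66], [-163.58, 163.58]. Speed limits (degrees/s): [159.86, 159.86, 180, 180, 180, 180].

### API

Orientations are given as a 3x3 rotation matrix whose columns are the frame's x, y, z axes.
In Python, from rig import bot gives the robot as it stands.
- The arm moves only by the shell command python3 steer.py FILE, which reads ROWS from the file FILE. ROWS is one flat JSON list of numbers that holds 1 to 20 rows one after another, with no inner brackets; each row has 7 numbers: dx, dy, dz in m, then a rotation vector rx, ry, rz in degrees, then the opening from 0.0 (shut) to 1.0 (fully open); each row is the pose to reach, as a shift and turn from the pose commanded when the command began, along the tool's axes at that moment; what a row does not reach only later rows make up. A row lasts 1/10 s, in which the tool goes at most 0.05 m and 8.59 degrees, less where a joint would pass 70% of its speed; a pose out of reach is approached as far as the arm can. The fingers move at their own pace and stop on an object; the grip force is fixed at half the most. Time passes only in rows, so rows that do not move let the fingers close. It prints the time, the measured TCP pose, the force, the opening and the grip force at its end. Input that does not fit is refused with a message, and nothing moves.
- bot.read_state(): the state, without advancing time (a new reading comes with each control period).
- bot.capture(name): name is "side" or "top" or "wrist"; returns a dict with "color" (480x640x3 uint8, red, green, blue), "K" (3x3 intrinsics, pixels), "view" (4x4, takes a point from world to camera coordinates); the wrist camera has in their place "mount" (4x4, takes a point from camera to tool coordinates, whose origin is the TCP and whose axes are the flange's). Camera axes: x right, y up, looking along -z (the intrinsics and any distortion apply to the point x, -y, -z); pixel columns grow to the right and rows downward; lengths in m; the calibration is good to about 2 mm. A picture is of the moment at which its call begins: read the wrist's pose just before it. There is no depth.
- bot.hand_in(): hands the job in; it is judged then, once.
The state is a dict: "time_s": time; "joint_positions": joint angles; "qvel": joint speeds; "tau": joint torques, N m; "position": TCP position; "tcp_rot": TCP orientation; "force": force on the tool from outside, world axes, zero at the start; "moment": the same for the moment, N m; "opening": opening from 0.0 (shut) to 1.0 (fully open); "grasp_force": force on a finger pad.
Only numpy, scipy, OpenCV 4.12 (cv2) and the standard library are available. Lean on these libraries where they do the work, as an engineer would, in place of code of your own. Each camera call takes 0.05 s, during which the arm holds its last target. There are 200 camera calls.

## Working session

There is one attempt and no reset: what is moved stays moved. The work goes in short steps, Python scripts to look and compute and a shell command to move; the robot and the scene stay as the last step left them, time stands still between calls to the robot, and variables do not carry over. Pictures are saved under pics/ and viewed, at most 10 in all, crops included, and the job is handed in when it is done.

```bash
ls; mkdir -p pics
python3 - <<'E'
from rig import bot
import cv2,numpy as np
s=bot.read_state();print(s)
for n in("top","side"):
    c=bot.capture(n);cv2.imwrite(f"pics/{n}0.png",c["color"][:,:,::-1]);print(n,c["K"],c["view"],[k for k in c])
    np.savez(f"pics/{n}0.npz",**{k:c[k] for k in("color","K","view")})
E
```

```text
pics
rig.py
steer.py
{'time_s': 0.0, 'joint_positions': array([-7.96696772e+01,  3.02795288e+01,  8.21566106e+01, -1.48442120e-03,
        6.76877160e+01, -1.02269363e+01]), 'qvel': array([-0.02894754,  0.07315398, -0.08201357,  0.00067328, -0.0672478 ,
       -0.0923321 ]), 'tau': array([-2.13447827e-03, -4.40053010e+01, -1.76594299e+01,  6.31787349e-02,
        5.83437702e-02, -1.80006623e-04]), 'position': array([ 0.21935593, -0.58446277,  0.22156434]), 'tcp_rot': array([[ 9.36318349e-01,  3.51152075e-01, -4.11219223e-04],
       [ 3.51152131e-01, -9.36316013e-01,  2.12234591e-03],
       [ 3.60235028e-04, -2.13159193e-03, -9.99997663e-01]]), 'force': array([-0.13768853, -0.52102996, -0.26698442]), 'moment': array([-0.00051066, -0.00621894, -0.04185363]), 'grasp_force': 0.0, 'opening': 0.99851640909223}
top [[489.41718901   0.         320.10429419]
 [  0.         489.41718901 243.86276745]
 [  0.           0.           1.        ]] [[ 0.02748964 -0.99962088  0.00155488  0.00697499]
 [ 0.99370312  0.02749585  0.10861902 -0.57785102]
 [-0.10862059 -0.00144081  0.99408224 -1.04454562]
 [ 0.          0.          0.          1.        ]] ['color', 'K', 'view']
side [[551.30763671   0.         324.33773735]
 [  0.         551.30763671 249.6719966 ]
 [  0.           0.           1.        ]] [[-7.00644494e-01 -7.13510005e-01  8.74427320e-04  3.82929637e-01]
 [ 4.01254910e-01 -3.93005797e-01  8.27369894e-01 -2.95160676e-01]
 [-5.89993042e-01  5.80043029e-01  5.61656741e-01 -9.30186174e-01]
 [ 0.00000000e+00  0.00000000e+00  0.00000000e+00  1.00000000e+00]] ['color', 'K', 'view']
```

View pics/top0.png

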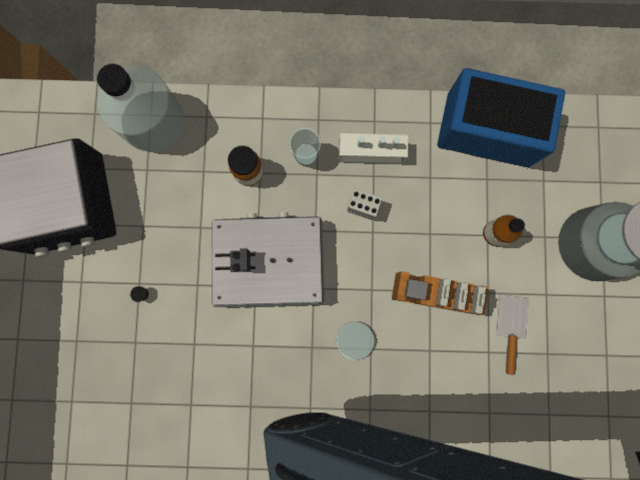

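View pics/side0.png

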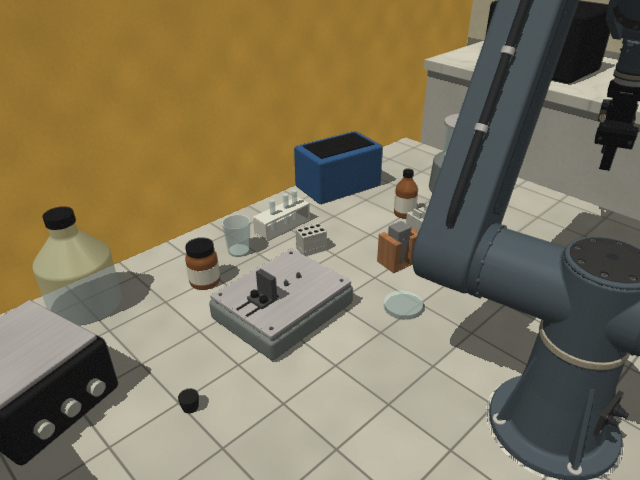

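The top view shows the shaker platform with corners near (212,218), (322,216), (324,305) and (213,306). The pegs are at (273,260) and (290,260), and the dark bar is at about (243,260). The block is at (366,204), rotated. The rack is near (440,293), with the wedge at (416,290) and spacers at x=445, 463 and 481. The side view agrees. Next I'll get coarse positions, then use the wrist camera.

```bash
cat > h.py <<'E'
import numpy as np,cv2
from rig import bot
def ray(uv,K,V):
    "pixels -> origin, dirs (world); V world->cam (y up, look -z)"
    uv=np.atleast_2d(np.float64(uv)); d=np.c_[(uv[:,0]-K[0,2])/K[0,0],-(uv[:,1]-K[1,2])/K[1,1],-np.ones(len(uv))]
    R=V[:3,:3]; return -R.T@V[:3,3], d@R
def onz(uv,K,V,z):
    o,d=ray(uv,K,V); return o+d*((z-o[2])/d[:,2])[:,None]
def proj(P,K,V):
    c=np.atleast_2d(P)@V[:3,:3].T+V[:3,3]; return np.c_[K[0,0]*c[:,0]/-c[:,2]+K[0,2],-K[1,1]*c[:,1]/-c[:,2]+K[1,2]]
def wrist(name):
    s=bot.read_state(); c=bot.capture("wrist"); T=np.eye(4);T[:3,:3]=s["tcp_rot"];T[:3,3]=s["position"]
    V=np.linalg.inv(T@c["mount"]); cv2.imwrite(f"pics/{name}.png",c["color"][:,:,::-1])
    np.savez(f"pics/{name}.npz",color=c["color"],K=c["K"],view=V,mount=c["mount"]); return c["color"],c["K"],V
def load(n):
    f=np.load(f"pics/{n}.npz"); return f["color"],f["K"],f["view"]
def move(target,yaw_y=None):
    """shift in tool axes to bring TCP to target; yaw_y = wanted world angle(deg) of tool y axis"""
    s=bot.read_state(); R=s["tcp_rot"]; print("tool shift",np.round(R.T@(np.array(target)-s["position"]),4),"pos",np.round(s["position"],4),"t",s["time_s"])
    a=np.degrees(np.arctan2(R[1,1],R[0,1]))
    if yaw_y is not None: print("tool y angle",round(a,2),"rz (about tool z)",round(-((yaw_y-a+90)%180-90),2))
E
python3 - <<'E'
from h import *
_,K,V=load("top0")
p=lambda n,uv,z:print(n,np.round(onz(uv,K,V,z),4).tolist())
p("pegs",[(273,260),(290,260)],.08);p("plat",[(212,218),(322,216),(324,305),(213,306)],.068)
p("bar",[(243,260)],.124);p("block",[(366,204)],.056);p("wedge",[(416,290)],.122)
p("sp",[(445,292),(463,296),(481,299)],.124)
print(bot.capture("wrist")["mount"])
E
```

```text
pegs [[0.5355, 0.1204, 0.08], [0.5365, 0.0848, 0.08]]
plat [[0.6226, 0.2551, 0.068], [0.6334, 0.0205, 0.068], [0.4449, 0.0112, 0.068], [0.4364, 0.2434, 0.068]]
bar [[0.5306, 0.1761, 0.124]]
block [[0.6644, -0.0742, 0.056]]
wedge [[0.4804, -0.1708, 0.122]]
sp [[0.478, -0.228, 0.124], [0.471, -0.2638, 0.124], [0.4661, -0.2995, 0.124]]
[[ 1.47313426e-03  9.57687043e-01  2.87807848e-01  7.95944304e-02]
 [ 9.99998335e-01 -1.10094720e-03 -1.45502960e-03 -8.60908173e-04]
 [-1.07660175e-03  2.87809513e-01 -9.57687071e-01 -1.61223807e-01]
 [ 0.00000000e+00  0.00000000e+00  0.00000000e+00  1.00000000e+00]]
```

```bash
python3 -c "
from h import *
move((0.48,-0.235,0.32),-9.5)"
```

```text
tool shift [ 0.3668 -0.236  -0.0977] pos [ 0.2194 -0.5846  0.2218] t 0.15
tool y angle -69.44 rz (about tool z) -59.94
```

```bash
echo '[0.045, -0.029, -0.03, 0, 0, -7, 1, 0.09, -0.058, -0.06, 0, 0, -14, 1, 0.135, -0.087, -0.0977, 0, 0, -21, 1, 0.18, -0.116, -0.0977, 0, 0, -29, 1, 0.225, -0.145, -0.0977, 0, 0, -37, 1, 0.27, -0.174, -0.0977, 0, 0, -45, 1, 0.315, -0.203, -0.0977, 0, 0, -53, 1, 0.3668, -0.236, -0.0977, 0, 0, -60, 1, 0.3668, -0.236, -0.0977, 0, 0, -60, 1, 0.3668, -0.236, -0.0977, 0, 0, -60, 1, 0.3668, -0.236, -0.0977, 0, 0, -60, 1]' > m.json && python3 steer.py m.json; python3 -c "
from h import *
wrist('w1');move((0.6,0.03,0.36),-1)"
```

```text
time_s: 1.25
position: [0.4806, -0.2339, 0.32]
tcp_rot: [[0.16, 0.987, -0.001], [0.987, -0.16, 0.0], [-0.0, -0.001, -1.0]]
force: [-0.9, -0.2, 0.0]
opening: 1.0
grasp_force: 0.0
tool shift [ 0.2812  0.0754 -0.0402] pos [ 0.4799 -0.2353  0.32  ] t 1.3
tool y angle -9.35 rz (about tool z) -8.35
```

View pics/w1.png

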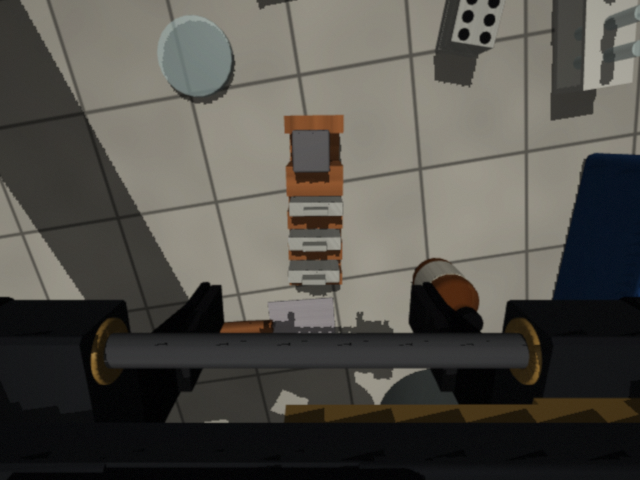

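Wrist view w1: the wedge head covers about (293-329,130-172), and the spacer plates with tabs sit near (316,210), (315,244) and (314,278). The fingers are at the bottom of the frame. Next I'll look over the block and shaker from (0.6,-0.03,0.36).

```bash
echo '[0.045, 0.02, -0.02, 0, 0, -2, 1, 0.09, 0.04, -0.0402, 0, 0, -4, 1, 0.135, 0.06, -0.0402, 0, 0, -6, 1, 0.18, 0.075, -0.0402, 0, 0, -8.35, 1, 0.222, 0.085, -0.0402, 0, 0, -8.35, 1, 0.222, 0.085, -0.0402, 0, 0, -8.35, 1, 0.222, 0.085, -0.0402, 0, 0, -8.35, 1, 0.222, 0.085, -0.0402, 0, 0, -8.35, 1]' > m.json && python3 steer.py m.json; python3 -c "
from h import *
wrist('w2')"
```

```text
time_s: 2.1
position: [0.5998, -0.0327, 0.3602]
tcp_rot: [[0.022, 1.0, -0.001], [1.0, -0.022, -0.001], [-0.001, -0.001, -1.0]]
force: [0.3, -1.0, 0.2]
opening: 0.999
grasp_force: 0.0
```

View pics/w2.png

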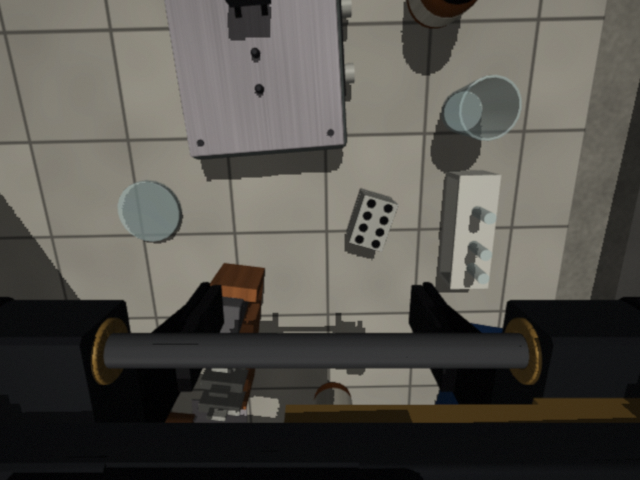

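Wrist view w2: the block's wells are centred near (373,222). The pegs are at about (255,54) and (259,89), and the bar is partly cut off at the top. I'll measure the wells in both views.

```bash
cat >> h.py <<'E'
def blobs(img,box,thr,amin=8,amax=1e9,dark=True):
    x0,y0,x1,y1=box; g=cv2.cvtColor(img,cv2.COLOR_RGB2GRAY)[y0:y1,x0:x1]
    m=((g<thr) if dark else (g>thr)).astype(np.uint8); n,_,st,c=cv2.connectedComponentsWithStats(m,connectivity=4)
    return [(c[i]+[x0,y0],st[i,4]) for i in range(1,n) if amin<=st[i,4]<=amax]
E
python3 - <<'E'
from h import *
for n,box,pb in(("w2",(348,190,398,254),(240,40,275,100)),("top0",(345,185,388,222),(265,252,298,268))):
    I,K,V=load(n)
    b=blobs(I,box,60,4,150); P=onz([c for c,a in b],K,V,.056)[:,:2]
    print(n,[a for _,a in b],len(P))
    r=cv2.minAreaRect(np.float32(P*1000)); print(r,P.mean(0)); print(np.round(P,4).tolist())
    b=blobs(I,pb,60,3,200);print("pegs",[(np.round(c,1),a) for c,a in b],np.round(onz([c for c,a in b],K,V,.08),4).tolist())
E
```

```text
w2 [np.int32(52), np.int32(51), np.int32(53), np.int32(52), np.int32(51), np.int32(49), np.int32(47), np.int32(51)] 8
((670.75439453125, -71.91802978515625), (47.95905685424805, 22.124248504638672), 72.7768783569336) [ 0.67079567 -0.07188844]
[[0.6674, -0.0459], [0.6883, -0.0523], [0.6627, -0.061], [0.6836, -0.0676], [0.658, -0.0762], [0.679, -0.0828], [0.6531, -0.0915], [0.6743, -0.0979]]
pegs [(array([255.1,  54.1]), np.int32(98)), (array([259.1,  89.2]), np.int32(77))] [[0.5392, 0.1204, 0.08], [0.5412, 0.086, 0.08]]
top0 [np.int32(11), np.int32(10), np.int32(12), np.int32(12), np.int32(13), np.int32(12), np.int32(11), np.int32(14)] 8
((668.9436645507812, -70.90898132324219), (48.42089080810547, 22.306547164916992), 72.55867767333984) [ 0.66892979 -0.07103828]
[[0.6866, -0.0511], [0.6818, -0.0669], [0.6771, -0.0821], [0.6722, -0.0972], [0.6655, -0.0448], [0.6607, -0.0602], [0.6564, -0.0753], [0.651, -0.0907]]
pegs [(array([272.3, 260.1]), np.int32(7)), (array([289.3, 260. ]), np.int32(7))] [[0.5351, 0.1218, 0.08], [0.5364, 0.0863, 0.08]]
```

Run:
```python
from h import *
for n,uv in(("w2",[(447,172),(499,172),(491,289),(447,289),(475,277),(473,250),(480,215)]),("top0",[(340,133),(408,136),(408,158),(340,155)])):
    I,K,V=load(n)
    for z in(.0,.06,.091):print(n,z,np.round(onz(uv,K,V,z)[:,:2],3).tolist())
move((0.670,-.0715,.14),-17.2)
```

```text
w2 0.0 [[0.777, -0.016], [0.847, -0.018], [0.856, -0.189], [0.791, -0.188], [0.83, -0.17], [0.823, -0.128], [0.828, -0.077]]
w2 0.06 [[0.757, -0.009], [0.819, -0.01], [0.826, -0.162], [0.769, -0.161], [0.804, -0.145], [0.798, -0.108], [0.802, -0.062]]
w2 0.091 [[0.746, -0.005], [0.804, -0.006], [0.811, -0.148], [0.758, -0.147], [0.79, -0.132], [0.784, -0.097], [0.788, -0.055]]
top0 0.0 [[0.841, -0.016], [0.838, -0.174], [0.786, -0.174], [0.788, -0.017]]
top0 0.06 [[0.82, -0.014], [0.818, -0.163], [0.768, -0.164], [0.771, -0.015]]
top0 0.091 [[0.809, -0.013], [0.807, -0.158], [0.759, -0.158], [0.761, -0.014]]
tool shift [-0.037   0.0712  0.2203] pos [ 0.5998 -0.0328  0.3603] t 2.15
tool y angle -1.27 rz (about tool z) 15.93
```

```bash
echo '[-0.02, 0.035, 0.04, 0, 0, 8, 1, -0.037, 0.0712, 0.07, 0, 0, 15.93, 1, -0.037, 0.0712, 0.12, 0, 0, 15.93, 1, -0.037, 0.0712, 0.17, 0, 0, 15.93, 1, -0.037, 0.0712, 0.22, 0, 0, 15.93, 1, -0.037, 0.0712, 0.22, 0, 0, 15.93, 1, -0.037, 0.0712, 0.22, 0, 0, 15.93, 1, -0.037, 0.0712, 0.22, 0, 0, 15.93, 1, -0.037, 0.0712, 0.22, 0, 0, 15.93, 1]' > m.json && python3 steer.py m.json; python3 -c "
from h import *
I,K,V=wrist('w3');cv2.imwrite('pics/w3c.png',I[:,:,::-1])
g=cv2.cvtColor(I,cv2.COLOR_RGB2GRAY)
b=[(c,a) for c,a in blobs(I,(150,100,500,300),60,60,600)]
for c,a in b: print(np.round(c,1),a,np.round(onz(c,K,V,.056)[0],4))
move((0.670,-.0715,.025),-17.2)"
```

```text
time_s: 3.05
position: [0.6731, -0.0697, 0.1443]
tcp_rot: [[0.293, 0.956, 0.007], [0.956, -0.293, -0.002], [0.0, 0.007, -1.0]]
force: [-0.4, -0.8, -0.1]
opening: 1.0
grasp_force: 0.0
[170.  110.9] 141 [0.6137 0.0414 0.056 ]
[441.2 220.5] 428 [ 0.7599 -0.0761  0.056 ]
[296.5 217.5] 206 [ 0.6675 -0.0456  0.056 ]
[329.2 217.7] 203 [ 0.6884 -0.0521  0.056 ]
[296.5 240.3] 192 [ 0.6627 -0.0607  0.056 ]
[328.8 240.5] 192 [ 0.6837 -0.0673  0.056 ]
[296.7 262.5] 182 [ 0.6579 -0.076   0.056 ]
[328.4 262.6] 180 [ 0.6789 -0.0826  0.056 ]
[296.9 283.7] 172 [ 0.6532 -0.0912  0.056 ]
[328.  283.8] 172 [ 0.6741 -0.0978  0.056 ]
[207.3 292.1] 434 [ 0.5907 -0.0786  0.056 ]
[424.6 292.1] 425 [ 0.738  -0.1241  0.056 ]
[469.3 293.6] 162 [ 0.7682 -0.1347  0.056 ]
tool shift [-0.0029 -0.0028  0.119 ] pos [ 0.6728 -0.0694  0.144 ] t 3.1
tool y angle -17.03 rz (about tool z) 0.17
```

```bash
echo '[0, 0, 0, 0, 0, 0, 1, 0, 0, 0, 0, 0, 0, 1, 0, 0, 0, 0, 0, 0, 1]' > m.json && python3 steer.py m.json; python3 -c "
from h import *
s=bot.read_state();print(s['tcp_rot'][:,2],s['joint_positions']);move((0.6708,-.0717,.025),-17.4)"
```

```text
time_s: 3.4
position: [0.671, -0.0686, 0.1411]
tcp_rot: [[0.293, 0.956, 0.001], [0.956, -0.293, -0.0], [0.0, 0.001, -1.0]]
force: [-0.3, -0.1, 0.1]
opening: 0.999
grasp_force: 0.0
[ 9.20203390e-04 -2.42002983e-04 -9.99999547e-01] [-1.53067661e+01  3.91869392e+01  7.85682510e+01  6.15609828e-04
  6.21902960e+01  1.70109735e+00]
tool shift [-0.0031  0.0006  0.1161] pos [ 0.671  -0.0686  0.1411] t 3.4
tool y angle -17.01 rz (about tool z) 0.39
```

```bash
echo '[-0.0031, 0.0006, 0.03, 0, 0, 0.4, 1, -0.0031, 0.0006, 0.06, 0, 0, 0.4, 1, -0.0031, 0.0006, 0.09, 0, 0, 0.4, 1, -0.0031, 0.0006, 0.105, 0, 0, 0.4, 1, -0.0031, 0.0006, 0.116, 0, 0, 0.4, 1, -0.0031, 0.0006, 0.116, 0, 0, 0.4, 1, -0.0031, 0.0006, 0.116, 0, 0, 0.4, 1, -0.0031, 0.0006, 0.116, 0, 0, 0.4, 1, -0.0031, 0.0006, 0.116, 0, 0, 0.4, 1, -0.0031, 0.0006, 0.116, 0, 0, 0.4, 0, -0.0031, 0.0006, 0.116, 0, 0, 0.4, 0, -0.0031, 0.0006, 0.116, 0, 0, 0.4, 0, -0.0031, 0.0006, 0.116, 0, 0, 0.4, 0, -0.0031, 0.0006, 0.116, 0, 0, 0.4, 0, -0.0031, 0.0006, 0.116, 0, 0, 0.4, 0]' > m.json && python3 steer.py m.json; python3 -c "
from h import *
move((0.56,.02,.2),2.5)"
```

```text
time_s: 4.9
position: [0.6704, -0.0718, 0.0244]
tcp_rot: [[0.299, 0.954, -0.0], [0.954, -0.299, 0.0], [0.0, -0.0, -1.0]]
force: [-0.1, 0.1, 0.9]
opening: 0.54
grasp_force: 0.0
tool shift [ 0.0545 -0.1329 -0.1756] pos [ 0.6704 -0.0718  0.0244] t 4.9
tool y angle -17.42 rz (about tool z) -19.92
```

```bash
echo '[0, 0, 0, 0, 0, 0, 0, 0, 0, 0, 0, 0, 0, 0, 0, 0, 0, 0, 0, 0, 0, 0, 0, -0.03, 0, 0, 0, 0, 0, 0, -0.07, 0, 0, 0, 0, 0, 0, -0.11, 0, 0, 0, 0, 0.015, -0.03, -0.15, 0, 0, -6, 0, 0.03, -0.06, -0.19, 0, 0, -13, 0, 0.045, -0.1, -0.2356, 0, 0, -19.9, 0, 0.057, -0.158, -0.2356, 0, 0, -19.9, 0, 0.057, -0.158, -0.2356, 0, 0, -19.9, 0, 0.057, -0.158, -0.2356, 0, 0, -19.9, 0, 0.057, -0.158, -0.2356, 0, 0, -19.9, 0, 0.057, -0.158, -0.2356, 0, 0, -19.9, 0, 0.057, -0.158, -0.2356, 0, 0, -19.9, 0]' > m.json && python3 steer.py m.json; python3 -c "
from h import *
wrist('w4')
s=bot.read_state();print(s['position'],s['tcp_rot'][:,2],s['grasp_force'])"
```

```text
time_s: 6.4
position: [0.5376, 0.0292, 0.2594]
tcp_rot: [[-0.042, 0.999, -0.0], [0.999, 0.042, -0.0], [0.0, -0.0, -1.0]]
force: [-0.7, -0.9, -3.5]
opening: 0.506
grasp_force: 30.0
[0.53750769 0.02922076 0.25937728] [-6.60987223e-04  6.11238223e-05 -9.99999780e-01] 29.99996074475348
```

View pics/w4.png

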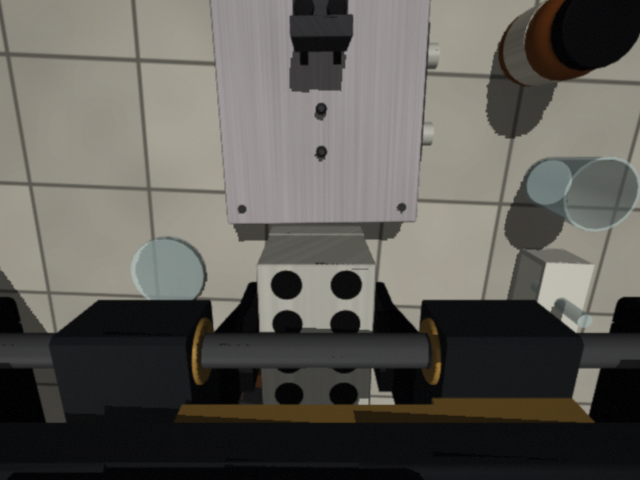

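w4: block held squarely, with the pegs at (321,109) and (321,152), the bar at (291-352, 10-50) and platform screws at (242,209) and (402,208). I'll zoom in on the pegs and bar.

Run:
```python
from h import *
I,K,V=load("w4")
cv2.imwrite("pics/w4z.png",cv2.resize(I[0:165,270:380,::-1],None,fx=3.6,fy=3.6,interpolation=cv2.INTER_CUBIC)[:,:])
for c,a in blobs(I,(225,90,420,216),75,6,300): print(np.round(c,1),a,np.round(onz(c,K,V,.08)[0],4),np.round(onz(c,K,V,.068)[0],4))
g=cv2.cvtColor(I,cv2.COLOR_RGB2GRAY).astype(float)
# platform edges: subpixel gradient along rows
from numpy.polynomial import polynomial as P
for lo,hi in((205,245),(400,440)):
    pts=[]
    for r in range(70,200,3):
        d=np.abs(np.diff(cv2.GaussianBlur(g,(5,5),0)[r,lo:hi])); pts.append((lo+d.argmax()+.5,r))
    pts=np.array(pts); W=onz(pts,K,V,.068)[:,:2]
    l=cv2.fitLine(np.float32(W),cv2.DIST_HUBER,0,1e-4,1e-4).ravel(); print("edge ang",np.degrees(np.arctan2(l[1],l[0])),l[2:])
for r in(96,100,104,108,112,116,140,144,148,152,156): print(r,g[r,312:332].astype(int))
for c in(305,322,340): print(c,g[0:70,c].astype(int))
print(g[30,284:360].astype(int))
```

```text
[301.5  90.3] 24 [0.5211 0.1369 0.08  ] [0.5206 0.1378 0.068 ]
[320.4 110.8] 148 [0.5376 0.1214 0.08  ] [0.5377 0.1218 0.068 ]
[320.8 152.6] 118 [0.5396 0.0871 0.08  ] [0.5397 0.0863 0.068 ]
[401.3 207.1] 51 [0.6146 0.0422 0.08  ] [0.6175 0.0398 0.068 ]
[241.6 208.6] 48 [0.4702 0.0344 0.08  ] [0.468  0.0317 0.068 ]
edge ang -86.814995 [0.44865188 0.10390315]
edge ang -87.17225 [0.6276061  0.09934814]
96 [147 149 148 147 147 145 144 147 150 148 145 144 143 143 146 143 141 143
 145 144]
100 [147 148 148 148 146 144 145 146 149 149 145 143 143 143 144 142 141 142
 144 145]
104 [147 147 149 148 134  94  51  40  37  37  37  40  63 102 134 142 141 142
 144 145]
108 [146 149 145 105  42  30  40  49  50  50  51  46  33  27  59 112 138 141
 144 145]
112 [146 147 132  94  49  28  20  18  17  19  18  19  23  46 108 140 141 143
 143 144]
116 [146 145 114  74  64  61  59  61  60  63  60  61  70 112 141 142 141 143
 145 146]
140 [146 147 147 148 146 146 145 144 149 149 144 140 140 142 145 144 141 143
 145 146]
144 [145 147 147 148 146 145 143 142 147 147 142 139 139 143 145 143 141 144
 146 148]
1
[... 523 characters left out ...]
0 47 48 50 50 48 48 50 48 49 49
 49 47 48 47 48 45 47 47 49 50 49 43 29 17 14 15 13 13 14 13 15 13 15 13
 13 12 18 37 58 61 61 61 61 60 60 61 61 60 61 60 62 61 61 60 61 61]
340 [21 23 21 22 21 20 20 20 20 20 18 18 20 21 34 49 52 51 52 51 50 51 50 50
 49 50 49 49 47 46 47 48 45 47 46 41 26 16 12 14 12 13 14 13 12 12 15 14
 14 15 15 14 13 10 11  9 12 13 14 14 11 12 15 16 39 60 62 63 62 61]
[147 144 140 142 140 113  64  47  47  50  48  49  49  49  47  46  46  47
  47  49  49  49  49  50  49  49  48  48  47  48  47  46  49  48  49  49
  50  48  47  47  47  46  49  47  48  48  48  48  49  48  48  47  46  47
  47  47  47  46  47  49  50  50  49  50  51  50  49  49  72 121 145 146
 144 144 146 148]
```

View pics/w4z.png

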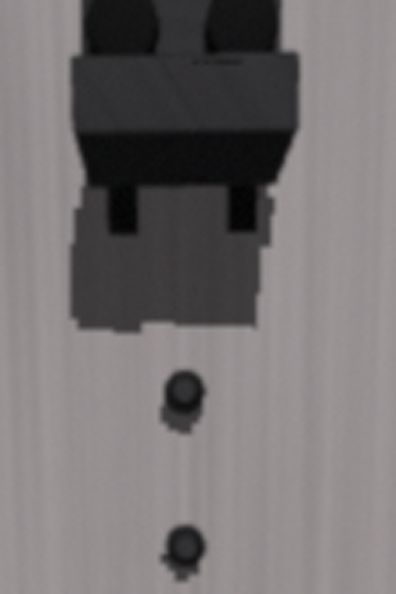

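Run:
```python
from h import *
I,K,V=load("w4")
a=np.radians(93.0);Y=np.array([np.cos(a),np.sin(a)]);X=np.array([Y[1],-Y[0]])
t=onz([(321.4,107.8),(321.7,150.8)],K,V,.08)[:,:2];m=onz([(321.1,108.6),(321.1,151.7)],K,V,.075)[:,:2]
for p in(t,m):print(p,p.mean(0),np.linalg.norm(p[0]-p[1]),np.degrees(np.arctan2(*(p[0]-p[1])[::-1])))
S=m.mean(0)
for uv,z in(((305,36.3),.124),((322,36.2),.124),((340,35.8),.124),((322,51),.068),((322,14.3),.124),((289.5,30),.124),((352.5,30),.124)):
    q=onz(uv,K,V,z)[0,:2]-S;print(uv,"x",round(q@X*1e3,1),"y",round(q@Y*1e3,1))
# top cam bar for cross-check
J,K2,V2=load("top0"); g=cv2.cvtColor(J,cv2.COLOR_RGB2GRAY)
for r in(255,260,265): print(r,g[r,225:300])
```

```text
[[0.53831287 0.12384881]
 [0.54026384 0.08862028]] [0.53928836 0.10623454] 0.0352825055916794 93.16983387565413
[[0.53814568 0.12340649]
 [0.53985928 0.08752151]] [0.53900248 0.105464  ] 0.03592586437905592 92.73395067224013
(305, 36.3) x -11.6 y 63.8
(322, 36.2) x 0.3 y 63.7
(340, 35.8) x 12.8 y 63.9
(322, 51) x 1.1 y 63.8
(322, 14.3) x 0.3 y 77.2
(289.5, 30) x -22.3 y 67.8
(352.5, 30) x 21.5 y 67.4
255 [ 31  36  30  28  36  53  62  51  35  35  33  32  35  36  40  55  68  67
  66  67  67  59  28  24  27  31  34  31  31  38  64  80  82  82  84  82
  81  82  82 110 147 159 157 159 159 158 159 159 159 160 159 158 157 161
 160 159 160 159 157 159 160 159 160 161 159 160 160 160 160 161 161 162
 159 162 161]
260 [164 163 165 164 153 114  67  71  70  70  67  71  67  67  68  68  68  69
  67  68  70  56  29  33  27  56  84  81  82  84  82  84  83  82  83  80
  82  80  85 123 160 162 160 158 132  61  68  57  40  65  83 122 159 160
 158 159 159 160 157 160 158 136  79  58  56  41  66  86 120 156 158 161
 159 160 158]
265 [163 163 162 164 151 112  50  56  37  31  33  31  33  26  45  64  71  68
  70  71  70  61  24  34  26  52  72  73  74  71  78  84  85  81  80  82
  83  83  80  96 135 158 156 155 156 157 158 157 156 155 157 155 157 158
 157 158 157 157 156 158 157 157 158 159 157 158 159 157 158 160 159 159
 163 160 160]
```

The bar face is 63.8 mm from the seat, so the gap is about 31.8 mm. One spacer leaves about 17.8 mm, which suits the wedge. The seat is near (0.5388,0.1053), yaw 3°.

```bash
python3 -c "
from h import *
move((0.5388,.1053,.125),3)"
```

```text
tool shift [0.0759 0.0046 0.1344] pos [0.5375 0.0292 0.2594] t 6.45
tool y angle 2.43 rz (about tool z) -0.57
```

```bash
echo '[0.04, 0.0046, 0.02, 0, 0, -0.57, 0, 0.0759, 0.0046, 0.04, 0, 0, -0.57, 0, 0.0759, 0.0046, 0.08, 0, 0, -0.57, 0, 0.0759, 0.0046, 0.12, 0, 0, -0.57, 0, 0.0759, 0.0046, 0.1344, 0, 0, -0.57, 0, 0.0759, 0.0046, 0.1344, 0, 0, -0.57, 0, 0.0759, 0.0046, 0.1344, 0, 0, -0.57, 0, 0.0759, 0.0046, 0.1344, 0, 0, -0.57, 0, 0.0759, 0.0046, 0.1344, 0, 0, -0.57, 0, 0.0759, 0.0046, 0.1344, 0, 0, -0.57, 0, 0.0759, 0.0046, 0.1344, 0, 0, -0.57, 0]' > m.json && python3 steer.py m.json
python3 - <<'E'
from h import *
move((0.5388,.1053,.0924),3)
s=bot.read_state();print(s["force"],s["moment"])
I,K,V=wrist('w5')
for c,a in blobs(I,(255,215,385,300),60,60,900): print(np.round(c,1),a,np.round(onz(c,K,V,.125-.0244+.056)[0],4))
# same wells seen at grasp time for reference
for n in("side",):
    c=bot.capture(n);cv2.imwrite(f"pics/{n}5.png",cv2.resize(c["color"][190:340,190:370,::-1],None,fx=4,fy=4,interpolation=cv2.INTER_CUBIC))
E
```

```text
time_s: 7.55
position: [0.5385, 0.1058, 0.1264]
tcp_rot: [[-0.053, 0.999, 0.002], [0.999, 0.053, -0.0], [-0.0, 0.002, -1.0]]
force: [0.5, -0.3, -3.0]
opening: 0.503
grasp_force: 30.0
tool shift [-0.0005  0.0002  0.034 ] pos [0.5385 0.1058 0.1264] t 7.55
tool y angle 3.04 rz (about tool z) 0.04
[ 0.52342513 -0.3075708  -2.97223374] [ 0.02783716 -0.11099101  0.06277744]
[286.  284.6] 664 [0.5264 0.129  0.1566]
[345.6 284.5] 667 [0.5484 0.1302 0.1566]
[379.6 291.1] 165 [0.5613 0.1283 0.1566]
```

View pics/side5.png

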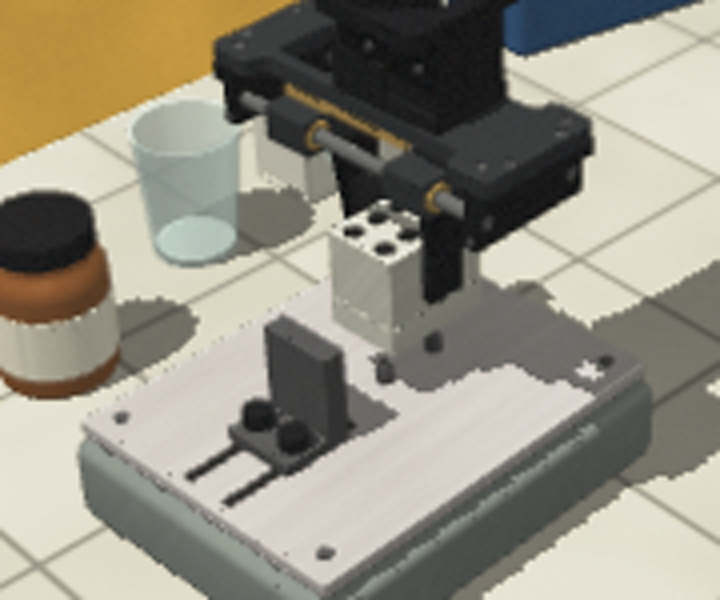

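Run:
```python
from h import *
_,K,V=load("side0")
Y=np.array([-.052,.9986]);S=np.array([.5388,.1053])
f=lambda P:np.round((proj(P,K,V)-190)*4,0).tolist()
print("pegs exp",f([[*(S+s*.018*Y),.075] for s in(1,-1)]),"obs (385,368)(433,342)")
B=np.array([.5385,.1058]);X=np.array([Y[1],-Y[0]])
print("wells exp",f([[*(B+b*.0239*Y+a*.011*X),.1264-.0244+.056] for b in(1,) for a in(-1,1)]),"corner bottom near", f([[*(B+.032*Y-.022*X),.102]]))
```

```text
pegs exp [[378.0, 367.0], [428.0, 336.0]] obs (385,368)(433,342)
wells exp [[378.0, 247.0], [347.0, 230.0]] corner bottom near [[386.0, 355.0]]
```

```bash
echo '[0, 0, 0.01, 0, 0, 0, 0, 0, 0, 0.016, 0, 0, 0, 0, 0, 0, 0.02, 0, 0, 0, 0, 0, 0, 0.023, 0, 0, 0, 0, 0, 0, 0.026, 0, 0, 0, 0, 0, 0, 0.026, 0, 0, 0, 0]' > m.json && python3 steer.py m.json
```

```text
time_s: 8.25
position: [0.5378, 0.1059, 0.0991]
tcp_rot: [[-0.053, 0.999, -0.001], [0.999, 0.053, 0.0], [0.0, -0.001, -1.0]]
force: [0.6, -0.6, -3.1]
opening: 0.501
grasp_force: 30.0
```

```bash
echo '[0, 0, 0.003, 0, 0, 0, 0, 0, 0, 0.005, 0, 0, 0, 0, 0, 0, 0.007, 0, 0, 0, 0, 0, 0, 0.008, 0, 0, 0, 0, 0, 0, 0.008, 0, 0, 0, 0, 0, 0, 0.008, 0, 0, 0, 0]' > m.json && python3 steer.py m.json
```

```text
time_s: 8.85
position: [0.5382, 0.1059, 0.0923]
tcp_rot: [[-0.053, 0.999, 0.0], [0.999, 0.053, -0.0], [-0.0, 0.0, -1.0]]
force: [-1.6, -0.5, 4.6]
opening: 0.501
grasp_force: 30.0
```

Seated at z=0.0923, with light contact. I'll release, lift, and measure the rack contents from w1.

```bash
echo '[0, 0, 0, 0, 0, 0, 0.3, 0, 0, 0, 0, 0, 0, 0.7, 0, 0, 0, 0, 0, 0, 0.8, 0, 0, 0, 0, 0, 0, 0.8, 0, 0, 0, 0, 0, 0, 0.8, 0, 0, -0.03, 0, 0, 0, 1, 0, 0, -0.08, 0, 0, 0, 1, 0, 0, -0.13, 0, 0, 0, 1, 0, 0, -0.17, 0, 0, 0, 1, 0, 0, -0.17, 0, 0, 0, 1, 0, 0, -0.17, 0, 0, 0, 1, 0, 0, -0.17, 0, 0, 0, 1]' > m.json && python3 steer.py m.json
python3 - <<'E'
from h import *
c=bot.capture("top");J,K2,V2=c["color"],c["K"],c["view"]
s=bot.read_state();print(s["position"])
I,K,V=load("w1")
cv2.imwrite("pics/w1z.png",cv2.resize(I[110:295,270:360,::-1],None,fx=3.2,fy=3.2,interpolation=cv2.INTER_CUBIC))
g=cv2.cvtColor(I,cv2.COLOR_RGB2GRAY)
for lo in(195,228,260):
    m=np.zeros_like(g);hsv=cv2.cvtColor(I,cv2.COLOR_RGB2HSV)
    m[lo:lo+32,280:350]=((hsv[...,1]<40)&(g>110))[lo:lo+32,280:350]
    n,l,st,ce=cv2.connectedComponentsWithStats(m);i=1+st[1:,4].argmax()
    pts=np.argwhere(l==i)[:,::-1].astype(np.float32);r=cv2.minAreaRect(pts);print(st[i],r)
E
```

```text
time_s: 10.05
position: [0.5369, 0.1059, 0.2602]
tcp_rot: [[-0.053, 0.999, -0.003], [0.999, 0.053, 0.0], [0.0, -0.003, -1.0]]
force: [0.4, -1.2, -0.5]
opening: 0.994
grasp_force: 0.0
[0.53677045 0.10584217 0.25975749]
[ 280  195   70   32 1087] ((314.5, 210.5), (31.0, 69.0), 90.0)
[ 280  228   70   32 1084] ((314.5, 243.5), (31.0, 69.0), 90.0)
[280 260  59  27 774] ((309.0, 273.0), (26.0, 58.0), 90.0)
```

View pics/w1z.png

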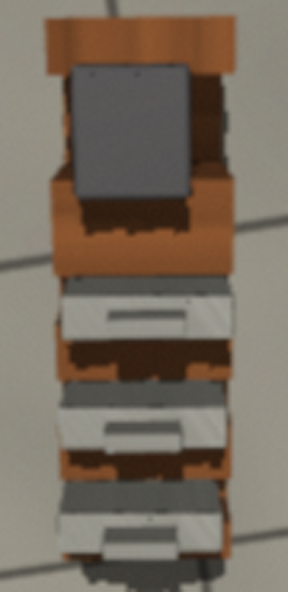

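w1z: the tab tops are centred at crop (147,326), (143,443) and (140,551). The wedge head top spans crop (70-190, 66-197).

Run:
```python
from h import *
I,K,V=load("w1")
z=lambda x,y:(270+(x-.5)/3.2,110+(y-.5)/3.2)
T=onz([z(147,326),z(143,443),z(140.5,551)],K,V,.124)[:,:2];print("tabs",T,np.linalg.norm(np.diff(T,axis=0),axis=1))
d=T[0]-T[2];print("rack y ang",np.degrees(np.arctan2(d[1],d[0])))
P=onz([z(147,317)],K,V,.108);print("plate0",P)
W=onz([z(70,66),z(190,66),z(190,197),z(70,197)],K,V,.104)[:,:2];print("wedge",W.mean(0),W.tolist())
u=d/np.linalg.norm(d);print("pred wedge from T",T[0]+.056*u, T[1]+.092*u)
R=onz([z(47,18),z(235,18),z(53,275),z(233,275)],K,V,.078);print(R[:,:2])
move((T[0][0],T[0][1],.15),-9.5)
```

```text
tabs [[ 0.48081578 -0.23223553]
 [ 0.47378228 -0.26818297]
 [ 0.46728853 -0.30332616]] [0.03662906 0.03573812]
rack y ang 79.22644531164396
plate0 [[ 0.48070354 -0.23288948  0.108     ]]
wedge [ 0.48450772 -0.17714825] [[0.47010279875584066, -0.15538615591894858], [0.5051714809893689, -0.1610315223913951], [0.49944920474759913, -0.19899674425316669], [0.4633073803625951, -0.1931785725790745]]
pred wedge from T [ 0.49128375 -0.17722261] [ 0.49097965 -0.17780459]
[[ 0.46394065 -0.14007838]
 [ 0.52203614 -0.14943058]
 [ 0.45111498 -0.22017953]
 [ 0.51013961 -0.22968147]]
tool shift [-0.3347 -0.0734  0.11  ] pos [0.5368 0.1058 0.2598] t 10.1
tool y angle 3.04 rz (about tool z) 12.54
```

```bash
echo '[-0.048, -0.01, 0, 0, 0, 2, 1, -0.096, -0.02, 0, 0, 0, 4, 1, -0.144, -0.03, 0, 0, 0, 6, 1, -0.19, -0.04, 0, 0, 0, 8, 1, -0.238, -0.05, 0.02, 0, 0, 10, 0.7, -0.286, -0.062, 0.05, 0, 0, 12.74, 0.7, -0.335, -0.0734, 0.08, 0, 0, 12.74, 0.7, -0.335, -0.0734, 0.11, 0, 0, 12.74, 0.7, -0.335, -0.0734, 0.11, 0, 0, 12.74, 0.7, -0.335, -0.0734, 0.11, 0, 0, 12.74, 0.7, -0.335, -0.0734, 0.11, 0, 0, 12.74, 0.7, -0.335, -0.0734, 0.11, 0, 0, 12.74, 0.7, -0.335, -0.0734, 0.11, 0, 0, 12.74, 0.7]' > m.json && python3 steer.py m.json; python3 -c "
from h import *
I,K,V=wrist('w6');cv2.imwrite('pics/w6z.png',cv2.resize(I[150:350,230:410,::-1],None,fx=3,fy=3,interpolation=cv2.INTER_CUBIC))
move((0.481,-.2325,.111),-9.7)"
```

```text
time_s: 11.4
position: [0.4836, -0.2319, 0.1531]
tcp_rot: [[0.167, 0.986, 0.002], [0.986, -0.167, -0.002], [-0.001, 0.002, -1.0]]
force: [0.1, 0.2, -0.4]
opening: 0.7
grasp_force: 0.0
tool shift [-0.0008 -0.0024  0.042 ] pos [ 0.4834 -0.232   0.153 ] t 11.45
tool y angle -9.6 rz (about tool z) 0.1
```

View pics/w6z.png

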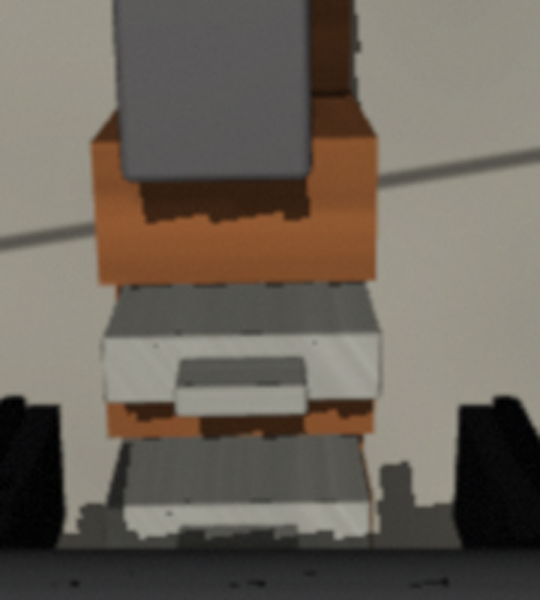

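w6: the tab top is at crop (177-306, 385-413). It sits between the open fingers and is aligned with them.

```bash
python3 -c "
from h import *
I,K,V=load('w6')
q=onz([(230+x/3,150+y/3) for x,y in((177,386),(306,384),(306,413),(177,414))],K,V,.124);print(q,q.mean(0))
q=onz([(230+x/3,150+y/3) for x,y in((105,336),(380,333),(380,400),(105,402))],K,V,.108);print(q,q.mean(0))
move((*q.mean(0)[:2],.111),-9.7)"
```

```text
[[ 0.46980985 -0.22788263  0.124     ]
 [ 0.49257047 -0.23133451  0.124     ]
 [ 0.49171077 -0.23688193  0.124     ]
 [ 0.46880525 -0.23321169  0.124     ]] [ 0.48072409 -0.23232769  0.124     ]
[[ 0.45593004 -0.22182729  0.108     ]
 [ 0.50777506 -0.22995266  0.108     ]
 [ 0.50591321 -0.24365427  0.108     ]
 [ 0.45316206 -0.23517435  0.108     ]] [ 0.4806951  -0.23265214  0.108     ]
tool shift [-0.001  -0.0027  0.042 ] pos [ 0.4834 -0.232   0.153 ] t 11.45
tool y angle -9.6 rz (about tool z) 0.1
```

```bash
echo '[0, 0, 0, 0, 0, -0.5, 0.7, 0, 0, 0.02, 0, 0, -0.5, 0.7, 0, 0, 0.03, 0, 0, -0.5, 0.7, 0, 0, 0.039, 0, 0, -0.5, 0.7, 0, 0, 0.039, 0, 0, -0.5, 0.7, 0, 0, 0.039, 0, 0, -0.5, 0.7, 0, 0, 0.039, 0, 0, -0.5, 0.7]' > m.json && python3 steer.py m.json; python3 -c "
from h import *
move((0.4807,-.2325,.111),-9.0)"
```

```text
time_s: 12.15
position: [0.483, -0.2328, 0.1131]
tcp_rot: [[0.16, 0.987, 0.001], [0.987, -0.16, -0.001], [-0.0, 0.001, -1.0]]
force: [-0.1, -0.2, 0.5]
opening: 0.7
grasp_force: 0.0
tool shift [-0.0001 -0.0023  0.0021] pos [ 0.483  -0.2328  0.1131] t 12.15
tool y angle -9.19 rz (about tool z) -0.19
```

```bash
echo '[0, -0.0021, 0.001, 0, 0, 0, 0.7, 0, -0.0021, 0.001, 0, 0, 0, 0.7, 0, -0.0021, 0.001, 0, 0, 0, 0, 0, -0.0021, 0.001, 0, 0, 0, 0, 0, -0.0021, 0.001, 0, 0, 0, 0, 0, -0.0021, 0.001, 0, 0, 0, 0, 0, -0.0021, 0.001, 0, 0, 0, 0, 0, -0.0021, 0.001, 0, 0, 0, 0, 0, -0.0021, 0.001, 0, 0, 0, 0, 0, -0.0021, 0.001, 0, 0, 0, 0, 0, -0.0021, 0.001, 0, 0, 0, 0]' > m.json && python3 steer.py m.json; python3 -c "
from h import *
move((0.482,-.2328,.3),-9.0)"
```

```text
time_s: 13.25
position: [0.4805, -0.2322, 0.1116]
tcp_rot: [[0.16, 0.987, -0.0], [0.987, -0.16, 0.0], [0.0, -0.0, -1.0]]
force: [-0.1, -0.4, -0.3]
opening: 0.266
grasp_force: 30.0
tool shift [-0.0004  0.0015 -0.1884] pos [ 0.4805 -0.2322  0.1116] t 13.25
tool y angle -9.19 rz (about tool z) -0.19
```

```bash
python3 -c "
from h import *
move((0.5355,.1601,.25),3)"; echo '[0, 0, -0.02, 0, 0, 0, 0, 0, 0, -0.05, 0, 0, 0, 0, 0, 0, -0.09, 0, 0, 0, 0, 0, 0, -0.13, 0, 0, 0, 0, 0, 0, -0.14, 0, 0, 0, 0, 0, 0, -0.14, 0, 0, 0, 0]' > m.json && python3 steer.py m.json; python3 -c "
from h import *
move((0.5355,.1601,.25),3)"
```

```text
tool shift [ 0.396  -0.0084 -0.1384] pos [ 0.4805 -0.2322  0.1116] t 13.25
tool y angle -9.19 rz (about tool z) -12.19
time_s: 13.85
position: [0.4813, -0.2327, 0.2532]
tcp_rot: [[0.16, 0.987, 0.003], [0.987, -0.16, -0.002], [-0.002, 0.004, -1.0]]
force: [0.3, 0.2, -1.5]
opening: 0.266
grasp_force: 30.0
tool shift [ 0.3964 -0.0092  0.0024] pos [ 0.4813 -0.2327  0.2532] t 13.85
tool y angle -9.19 rz (about tool z) -12.19
```

```bash
echo '[0.04, -0.001, 0, 0, 0, -1.5, 0, 0.085, -0.002, 0, 0, 0, -3, 0, 0.13, -0.003, 0, 0, 0, -4.5, 0, 0.175, -0.004, 0, 0, 0, -6, 0, 0.22, -0.005, 0, 0, 0, -8, 0, 0.265, -0.006, 0, 0, 0, -9, 0, 0.31, -0.007, 0, 0, 0, -10, 0, 0.355, -0.008, 0, 0, 0, -11, 0, 0.396, -0.0084, 0, 0, 0, -12.2, 0, 0.396, -0.0084, 0, 0, 0, -12.2, 0, 0.396, -0.0084, 0, 0, 0, -12.2, 0, 0.396, -0.0084, 0, 0, 0, -12.2, 0, 0.396, -0.0084, 0, 0, 0, -12.2, 0, 0.396, -0.0084, 0, 0, 0, -12.2, 0]' > m.json && python3 steer.py m.json
python3 - <<'E'
from h import *
move((0.5355,.1601,.15),3)
c=bot.capture("top");J,K,V=c["color"],c["K"],c["view"];cv2.imwrite("pics/top7.png",J[:,:,::-1])
I,K,V=wrist("w7")
E
```

```text
time_s: 15.25
position: [0.5354, 0.1588, 0.2514]
tcp_rot: [[-0.05, 0.999, -0.001], [0.999, 0.05, -0.0], [-0.0, -0.001, -1.0]]
force: [-0.1, -0.1, -1.0]
opening: 0.262
grasp_force: 30.0
tool shift [0.0013 0.0002 0.1014] pos [0.5354 0.1588 0.2514] t 15.25
tool y angle 2.89 rz (about tool z) -0.11
```

```bash
echo '[-0.001, 0, 0.04, 0, 0, 0, 0, -0.001, 0, 0.08, 0, 0, 0, 0, -0.001, 0, 0.1, 0, 0, 0, 0, -0.001, 0, 0.11, 0, 0, 0, 0, -0.001, 0, 0.118, 0, 0, 0, 0, -0.001, 0, 0.12, 0, 0, 0, 0, -0.001, 0, 0.12, 0, 0, 0, 0, -0.001, 0, 0.12, 0, 0, 0, 0, -0.001, 0, 0.12, 0, 0, 0, 0]' > m.json && python3 steer.py m.json
python3 - <<'E'
from h import *
move((0.5355,.1601,.1276),3)
I,K,V=wrist("w8")
c=bot.capture("side");cv2.imwrite("pics/side8.png",cv2.resize(c["color"][190:340,190:370,::-1],None,fx=4,fy=4,interpolation=cv2.INTER_CUBIC))
E
```

```text
time_s: 16.25
position: [0.5363, 0.1592, 0.1326]
tcp_rot: [[-0.053, 0.999, 0.002], [0.999, 0.053, 0.0], [0.0, 0.002, -1.0]]
force: [-0.1, -0.1, -0.2]
opening: 0.264
grasp_force: 30.0
tool shift [ 0.001  -0.0007  0.005 ] pos [0.5363 0.1592 0.1326] t 16.25
tool y angle 3.01 rz (about tool z) 0.01
```

View pics/side8.png

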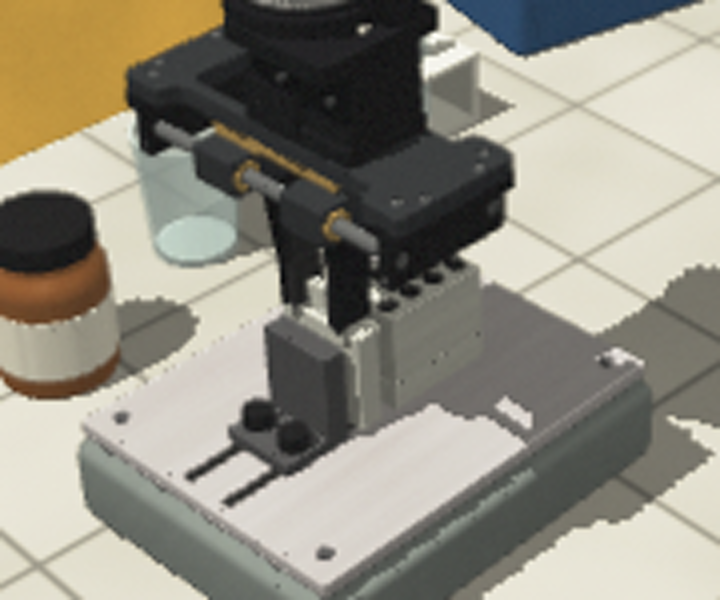

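The spacer hangs in the gap between block and bar. I'll lower it to the platform, then nudge it toward the bar until contact. All ten views are used, so I'll rely on numbers from here.

```bash
echo '[0, 0, 0.002, 0, 0, 0, 0, 0, 0, 0.004, 0, 0, 0, 0, 0, 0, 0.0045, 0, 0, 0, 0, 0, 0, 0.0045, 0, 0, 0, 0, 0, 0, 0.0045, 0, 0, 0, 0]' > m.json && python3 steer.py m.json; echo '[0.001, 0, 0, 0, 0, 0, 0, 0.002, 0, 0, 0, 0, 0, 0, 0.003, 0, 0, 0, 0, 0, 0, 0.003, 0, 0, 0, 0, 0, 0, 0.003, 0, 0, 0, 0, 0, 0, 0.003, 0, 0, 0, 0, 0, 0]' > m.json && python3 steer.py m.json
```

```text
time_s: 16.85
position: [0.5356, 0.1591, 0.1275]
tcp_rot: [[-0.053, 0.999, 0.0], [0.999, 0.053, 0.0], [0.0, 0.0, -1.0]]
force: [-1.5, 0.5, 4.6]
opening: 0.264
grasp_force: 30.0
time_s: 17.45
position: [0.5356, 0.1615, 0.1277]
tcp_rot: [[-0.053, 0.999, 0.0], [0.999, 0.053, -0.001], [-0.001, 0.0, -1.0]]
force: [-1.8, -1.9, 5.5]
opening: 0.264
grasp_force: 30.0
```

```bash
echo '[0.0005, 0, 0, 0, 0, 0, 0, 0.001, 0, 0, 0, 0, 0, 0, 0.0015, 0, 0, 0, 0, 0, 0, 0.0015, 0, 0, 0, 0, 0, 0, 0.0015, 0, 0, 0, 0, 0, 0]' > m.json && python3 steer.py m.json
```

```text
time_s: 17.95
position: [0.5355, 0.1628, 0.1277]
tcp_rot: [[-0.053, 0.999, 0.0], [0.999, 0.053, -0.001], [-0.001, 0.0, -1.0]]
force: [-1.5, -1.6, 7.6]
opening: 0.268
grasp_force: 30.0
```

```bash
echo '[0.0005, 0, 0, 0, 0, 0, 0, 0.001, 0, 0, 0, 0, 0, 0, 0.0015, 0, 0, 0, 0, 0, 0, 0.0015, 0, 0, 0, 0, 0, 0, 0.0015, 0, 0, 0, 0, 0, 0]' > m.json && python3 steer.py m.json
```

```text
time_s: 18.45
position: [0.5355, 0.1637, 0.1278]
tcp_rot: [[-0.053, 0.999, 0.0], [0.999, 0.053, -0.003], [-0.003, 0.0, -1.0]]
force: [-1.2, -4.2, 6.9]
opening: 0.265
grasp_force: 30.0
```

```bash
echo '[-0.0015, 0, 0, 0, 0, 0, 0, -0.0015, 0, 0, 0, 0, 0, 0.3, -0.0015, 0, 0, 0, 0, 0, 0.5, -0.0015, 0, 0, 0, 0, 0, 0.6, -0.0015, 0, 0, 0, 0, 0, 0.6, -0.0015, 0, 0, 0, 0, 0, 0.6, -0.0015, 0, -0.02, 0, 0, 0, 0.6, -0.0015, 0, -0.06, 0, 0, 0, 0.6, -0.0015, 0, -0.1, 0, 0, 0, 0.6, -0.0015, 0, -0.12, 0, 0, 0, 0.6, -0.0015, 0, -0.12, 0, 0, 0, 0.6]' > m.json && python3 steer.py m.json
python3 - <<'E'
from h import *
_,K,V1=load("w1");_,K,V6=load("w6")
for a,b in(((329.4,171.6),(333.3,209.3)),((291.9,171.6),(271,209.3))):
    o1,d1=ray(a,K,V1);o2,d2=ray(b,K,V6);A=np.c_[d1[0],-d2[0]];t=np.linalg.lstsq(A,o2-o1,rcond=None)[0]
    print(o1+t[0]*d1[0],o2+t[1]*d2[0])
q=onz([(333.3,209.3),(271,209.3)],K,V6,.104);print(q, "head centre from w6 near edge:",q.mean(0)[:2]+.02*np.array([.16,.987]))
c=bot.capture("top");cv2.imwrite("pics/top9.png",c["color"][:,:,::-1])
move((0.4845,-.177,.15),-9.3)
E
```

```text
time_s: 19.55
position: [0.5376, 0.164, 0.2507]
tcp_rot: [[-0.053, 0.999, 0.008], [0.999, 0.053, 0.001], [0.0, 0.008, -1.0]]
force: [0.6, -0.6, -0.5]
opening: 0.599
grasp_force: 0.0
[ 0.49965996 -0.1996732   0.10007096] [ 0.49927775 -0.19966187  0.1000634 ]
[ 0.46264852 -0.19442201  0.09393683] [ 0.46331205 -0.19494618  0.09393775]
[[ 0.49922554 -0.19879738  0.104     ]
 [ 0.46482498 -0.19301329  0.104     ]] head centre from w6 near edge: [ 0.48522526 -0.17616533]
tool shift [-0.3376 -0.0698  0.0982] pos [0.5361 0.1637 0.2485] t 19.6
tool y angle 3.01 rz (about tool z) 12.31
```

```bash
echo '[-0.048, -0.01, 0, 0, 0, 2, 0.7, -0.096, -0.02, 0, 0, 0, 4, 0.7, -0.144, -0.03, 0, 0, 0, 6, 0.7, -0.19, -0.04, 0, 0, 0, 8, 0.7, -0.238, -0.05, 0.02, 0, 0, 10, 0.7, -0.286, -0.062, 0.05, 0, 0, 12.3, 0.7, -0.337, -0.0696, 0.08, 0, 0, 12.3, 0.7, -0.337, -0.0696, 0.098, 0, 0, 12.3, 0.7, -0.337, -0.0696, 0.098, 0, 0, 12.3, 0.7, -0.337, -0.0696, 0.098, 0, 0, 12.3, 0.7, -0.337, -0.0696, 0.098, 0, 0, 12.3, 0.7, -0.337, -0.0696, 0.098, 0, 0, 12.3, 0.7, -0.337, -0.0696, 0.098, 0, 0, 12.3, 0.7]' > m.json && python3 steer.py m.json
python3 - <<'E'
from h import *
I,K,V=wrist('w10')
g=cv2.GaussianBlur(cv2.cvtColor(I,cv2.COLOR_RGB2GRAY),(3,3),0).astype(int);hsv=cv2.cvtColor(I,cv2.COLOR_RGB2HSV)
m=((hsv[...,1]<40)&(g>55)&(g<115)).astype(np.uint8);m[:,:235]=0;m[:,410:]=0;m[:150]=0;m[325:]=0
m=cv2.morphologyEx(m,cv2.MORPH_OPEN,np.ones((5,5)))
n,l,st,c=cv2.connectedComponentsWithStats(m);print(st[1:],c[1:])
for i in range(1,n):
    r=cv2.minAreaRect(np.argwhere(l==i)[:,::-1].astype(np.float32)); q=onz(cv2.boxPoints(r),K,V,.104);print(r,q[:,:2].round(4).tolist(),q.mean(0))
move((0.4848,-.1767,.084),-9.3)
E
```

```text
time_s: 20.9
position: [0.4842, -0.1758, 0.1502]
tcp_rot: [[0.16, 0.987, 0.002], [0.987, -0.16, -0.001], [-0.001, 0.002, -1.0]]
force: [0.4, -0.6, 0.1]
opening: 0.702
grasp_force: 0.0
[[ 303  172    5    5   25]
 [ 286  238   61   63 3769]
 [ 256  318   21    7  138]
 [ 367  318   13    7   85]] [[305.         174.        ]
 [316.44043513 268.75245423]
 [266.13043478 321.19565217]
 [373.24705882 321.21176471]]
((305.0, 174.0), (4.0, 4.0), 90.0) [[0.4865, -0.1191], [0.4886, -0.1195], [0.4882, -0.1216], [0.4861, -0.1212]] [ 0.48734824 -0.12035282  0.104     ]
((315.9999694824219, 269.0), (61.99999237060547, 59.99999237060547), 90.0) [[0.4708, -0.154], [0.5042, -0.1594], [0.499, -0.1974], [0.4639, -0.1917]] [ 0.48448605 -0.1756415   0.104     ]
((266.0, 321.0), (6.0, 20.0), 90.0) [[0.4439, -0.2006], [0.4558, -0.2025], [0.455, -0.2065], [0.4431, -0.2045]] [ 0.44942961 -0.20350086  0.104     ]
((373.0, 321.0), (6.0, 12.0), 90.0) [[0.5099, -0.2112], [0.5171, -0.2124], [0.5166, -0.2164], [0.5094, -0.2152]] [ 0.51326946 -0.21381759  0.104     ]
tool shift [-0.0006  0.0007  0.0661] pos [ 0.4841 -0.1759  0.1501] t 20.95
tool y angle -9.2 rz (about tool z) 0.1
```

```bash
echo '[0, 0.0003, 0.02, 0, 0, 0, 0.7, 0, 0.0003, 0.04, 0, 0, 0, 0.7, 0, 0.0003, 0.055, 0, 0, 0, 0.7, 0, 0.0003, 0.065, 0, 0, 0, 0.7, 0, 0.0003, 0.065, 0, 0, 0, 0.7, 0, 0.0003, 0.065, 0, 0, 0, 0.7, 0, 0.0003, 0.065, 0, 0, 0, 0.7, 0, 0.0003, 0.065, 0, 0, 0, 0, 0, 0.0003, 0.065, 0, 0, 0, 0, 0, 0.0003, 0.065, 0, 0, 0, 0, 0, 0.0003, 0.065, 0, 0, 0, 0, 0, 0.0003, 0.065, 0, 0, 0, 0, 0, 0.0003, 0.065, 0, 0, 0, 0, 0, 0.0003, 0.065, 0, 0, 0, 0]' > m.json && python3 steer.py m.json; python3 -c "
from h import *
move((0.5360,.1473,.27),3)"
```

```text
time_s: 22.35
position: [0.4839, -0.1768, 0.0843]
tcp_rot: [[0.162, 0.987, 0.0], [0.987, -0.162, -0.0], [-0.0, 0.0, -1.0]]
force: [-0.5, -0.1, 2.7]
opening: 0.412
grasp_force: 30.0
tool shift [ 0.3282 -0.0009 -0.1857] pos [ 0.4839 -0.1768  0.0843] t 22.35
tool y angle -9.29 rz (about tool z) -12.29
```

```bash
echo '[0, 0, -0.03, 0, 0, 0, 0, 0, 0, -0.07, 0, 0, 0, 0, 0, 0, -0.11, 0, 0, 0, 0, 0, 0, -0.15, 0, 0, 0, 0, 0, 0, -0.185, 0, 0, 0, 0, 0, 0, -0.185, 0, 0, 0, 0, 0, 0, -0.185, 0, 0, 0, 0]' > m.json && python3 steer.py m.json
python3 - <<'E'
from h import *
c=bot.capture("top");J,K,V=c["color"],c["K"],c["view"]
b=blobs(J,(258,240,310,280),70,5,40);P=onz([c for c,a in b],K,V,.124)
print(len(b),[a for _,a in b],P.round(4)[:,:2].tolist(),P.mean(0))
g=cv2.cvtColor(J,cv2.COLOR_RGB2GRAY);print(g[252,235:300]);print(g[258,235:300]);print(g[262,235:300])
move((0.5362,.1468,.26),3)
E
```

```text
time_s: 23.05
position: [0.4836, -0.1765, 0.2693]
tcp_rot: [[0.161, 0.987, 0.0], [0.987, -0.161, -0.0], [-0.0, 0.001, -1.0]]
force: [-0.0, -0.2, -1.2]
opening: 0.408
grasp_force: 30.0
8 [np.int32(15), np.int32(14), np.int32(14), np.int32(14), np.int32(15), np.int32(15), np.int32(14), np.int32(14)] [[0.5468, 0.131], [0.5473, 0.1152], [0.5482, 0.0997], [0.5487, 0.0836], [0.5248, 0.1301], [0.5252, 0.1141], [0.5257, 0.0978], [0.5268, 0.0817]] [0.53669631 0.10665078 0.124     ]
[ 32  37  40  35  53  72  75  78  77  75  77  66  32 144 207 205 197 181
 172 193 163  79  80  82  93  92  89 130 149  47  42  36  34  83 156 200
 162  54  35  35  36  81 158 189 140  36  40  42  39  82 158 191 141  37
  43  37  40  83 132 125  82  94  93  92  95]
[ 50  38  31  42  57  78  77  76  75  77  78  68  33 105 180 202 193 163
  89 103  92  68  77  83  85  92  87 145 192 193 192 191 195 196 190 193
 191 191 191 192 191 191 191 191 192 191 192 192 191 190 192 193 194 193
 194 192 191 192 185 141  84  90  95  94  93]
[ 75  78  81  78  80  79  78  78  79  77  78  67  35 107 174 195 195 166
  87 103  94  76  79  82  89  94  93 147 181 129  68  39  60 112 172 195
 175 115  53  43  44 110 171 196 169  95  29  30  37  93 161 196 171  91
  38  36  34  66 144 166  86  94  94  97 100]
tool shift [0.3273 0.0005 0.0084] pos [ 0.4828 -0.1761  0.2681] t 23.1
tool y angle -9.29 rz (about tool z) -12.29
```

Run:
```python
from h import *
_,K,V=load("top0")
print(onz([(c+.0,252) for c in(239.6,246.7,247.8,255.3,261.7,293.5)],K,V,.124)[:,1].round(4))
```

```text
[0.1836 0.1694 0.1672 0.1522 0.1393 0.0756]
```

```bash
echo '[0.04, 0, 0, 0, 0, -1.5, 0, 0.085, 0, 0, 0, 0, -3, 0, 0.13, 0, 0, 0, 0, -4.5, 0, 0.175, 0, 0, 0, 0, -6, 0, 0.22, 0, 0, 0, 0, -8, 0, 0.265, 0, 0, 0, 0, -10, 0, 0.3, 0, 0, 0, 0, -12.3, 0, 0.326, 0.0005, 0.0084, 0, 0, -12.3, 0, 0.326, 0.0005, 0.0084, 0, 0, -12.3, 0, 0.326, 0.0005, 0.0084, 0, 0, -12.3, 0, 0.326, 0.0005, 0.0084, 0, 0, -12.3, 0, 0.326, 0.0005, 0.0084, 0, 0, -12.3, 0, 0.326, 0.0005, 0.0084, 0, 0, -12.3, 0]' > m.json && python3 steer.py m.json; python3 -c "
from h import *
I,K,V=wrist('w11')
c=bot.capture('side');cv2.imwrite('pics/side11.png',c['color'][:,:,::-1])
move((0.5362,.1455,.2),3)"
```

```text
time_s: 24.4
position: [0.537, 0.1439, 0.2608]
tcp_rot: [[-0.051, 0.999, 0.0], [0.999, 0.051, -0.0], [-0.0, -0.0, -1.0]]
force: [0.3, 1.0, -0.7]
opening: 0.409
grasp_force: 30.0
tool shift [ 0.0014 -0.0008  0.061 ] pos [0.5371 0.1441 0.261 ] t 24.5
tool y angle 2.93 rz (about tool z) -0.07
```

```bash
echo '[0.0014, -0.0008, 0.03, 0, 0, 0, 0, 0.0014, -0.0008, 0.06, 0, 0, 0, 0, 0.0014, -0.0008, 0.07, 0, 0, 0, 0, 0.0014, -0.0008, 0.075, 0, 0, 0, 0, 0.0014, -0.0008, 0.08, 0, 0, 0, 0, 0.0014, -0.0008, 0.08, 0, 0, 0, 0, 0.0014, -0.0008, 0.08, 0, 0, 0, 0]' > m.json && python3 steer.py m.json; python3 -c "
from h import *
move((0.5362,.1455,.17),3)"
```

```text
time_s: 25.2
position: [0.5368, 0.1463, 0.1817]
tcp_rot: [[-0.053, 0.999, 0.002], [0.999, 0.053, 0.0], [-0.0, 0.002, -1.0]]
force: [-0.2, 0.3, -0.8]
opening: 0.412
grasp_force: 30.0
tool shift [-0.0008 -0.0007  0.0117] pos [0.5368 0.1463 0.1817] t 25.2
tool y angle 3.01 rz (about tool z) 0.01
```

```bash
echo '[0, 0, 0.003, 0, 0, 0, 0, 0, 0, 0.006, 0, 0, 0, 0, 0, 0, 0.009, 0, 0, 0, 0, 0, 0, 0.009, 0, 0, 0, 0]' > m.json && python3 steer.py m.json; echo '[0, 0, 0.002, 0, 0, 0, 0, 0, 0, 0.004, 0, 0, 0, 0, 0, 0, 0.004, 0, 0, 0, 0]' > m.json && python3 steer.py m.json;  echo '[0, 0, 0.002, 0, 0, 0, 0, 0, 0, 0.003, 0, 0, 0, 0, 0, 0, 0.003, 0, 0, 0, 0]' > m.json && python3 steer.py m.json
```

```text
time_s: 25.6
position: [0.5357, 0.1463, 0.1713]
tcp_rot: [[-0.052, 0.999, -0.001], [0.999, 0.052, -0.0], [-0.0, -0.001, -1.0]]
force: [-0.8, -0.6, -0.6]
opening: 0.413
grasp_force: 30.0
time_s: 25.9
position: [0.5359, 0.1463, 0.1674]
tcp_rot: [[-0.052, 0.999, -0.001], [0.999, 0.052, -0.0], [0.0, -0.001, -1.0]]
force: [0.0, 0.2, -0.6]
opening: 0.41
grasp_force: 30.0
time_s: 26.2
position: [0.5363, 0.1463, 0.1648]
tcp_rot: [[-0.052, 0.999, 0.0], [0.999, 0.052, 0.0], [0.0, 0.0, -1.0]]
force: [1.0, -0.3, -0.6]
opening: 0.408
grasp_force: 30.0
```

```bash
echo '[0, 0, 0.001, 0, 0, 0, 0, 0, 0, 0.002, 0, 0, 0, 0, 0, 0, 0.002, 0, 0, 0, 0]' > m.json && python3 steer.py m.json; echo '[0, 0, 0.001, 0, 0, 0, 0, 0, 0, 0.002, 0, 0, 0, 0, 0, 0, 0.002, 0, 0, 0, 0]' > m.json && python3 steer.py m.json;  echo '[0, 0, 0.001, 0, 0, 0, 0, 0, 0, 0.002, 0, 0, 0, 0, 0, 0, 0.002, 0, 0, 0, 0]' > m.json && python3 steer.py m.json
```

```text
time_s: 26.5
position: [0.5364, 0.1461, 0.1629]
tcp_rot: [[-0.053, 0.999, 0.001], [0.999, 0.053, -0.0], [-0.0, 0.001, -1.0]]
force: [0.3, -1.2, 1.4]
opening: 0.409
grasp_force: 30.0
time_s: 26.8
position: [0.5366, 0.146, 0.1613]
tcp_rot: [[-0.053, 0.999, 0.001], [0.999, 0.053, -0.001], [-0.001, 0.001, -1.0]]
force: [0.0, -1.5, 4.7]
opening: 0.41
grasp_force: 30.0
time_s: 27.1
position: [0.537, 0.1458, 0.1598]
tcp_rot: [[-0.053, 0.999, 0.002], [0.999, 0.053, -0.001], [-0.001, 0.002, -1.0]]
force: [0.3, -2.6, 7.2]
opening: 0.408
grasp_force: 30.0
```

```bash
echo '[0, 0, 0.001, 0, 0, 0, 0, 0, 0, 0.002, 0, 0, 0, 0, 0, 0, 0.002, 0, 0, 0, 0]' > m.json && python3 steer.py m.json; echo '[0, 0, 0.001, 0, 0, 0, 0, 0, 0, 0.002, 0, 0, 0, 0, 0, 0, 0.002, 0, 0, 0, 0]' > m.json && python3 steer.py m.json
```

```text
time_s: 27.4
position: [0.5374, 0.1456, 0.1582]
tcp_rot: [[-0.053, 0.999, 0.003], [0.999, 0.053, -0.001], [-0.001, 0.003, -1.0]]
force: [0.5, -2.9, 8.3]
opening: 0.416
grasp_force: 30.0
time_s: 27.7
position: [0.5377, 0.1454, 0.1565]
tcp_rot: [[-0.053, 0.999, 0.004], [0.999, 0.053, -0.002], [-0.002, 0.004, -1.0]]
force: [0.2, -4.1, 10.5]
opening: 0.41
grasp_force: 30.0
```

```bash
echo '[-0.0005, 0, 0.001, 0, 0, 0, 0, -0.001, 0, 0.002, 0, 0, 0, 0, -0.001, 0, 0.002, 0, 0, 0, 0]' > m.json && python3 steer.py m.json; echo '[0, 0, 0.001, 0, 0, 0, 0, 0, 0, 0.002, 0, 0, 0, 0, 0, 0, 0.002, 0, 0, 0, 0]' > m.json && python3 steer.py m.json
```

```text
time_s: 28.0
position: [0.538, 0.1449, 0.1547]
tcp_rot: [[-0.053, 0.999, 0.005], [0.999, 0.053, -0.001], [-0.001, 0.005, -1.0]]
force: [-0.6, -2.7, 10.9]
opening: 0.41
grasp_force: 30.0
time_s: 28.3
position: [0.5383, 0.1446, 0.1529]
tcp_rot: [[-0.053, 0.999, 0.005], [0.999, 0.053, -0.001], [-0.001, 0.005, -1.0]]
force: [-0.1, -3.1, 12.6]
opening: 0.41
grasp_force: 30.0
```

Run:
```python
from h import *
A,_,_=load("w11");B,K,V=wrist("w12")
ga,gb=[cv2.cvtColor(x,cv2.COLOR_RGB2GRAY) for x in(A,B)]
for c in(300,316,330):
    print(c,"A",ga[200:335:2,c].tolist());print(c,"B",gb[200:335:2,c].tolist())
c=bot.capture("top");J,K,V=c["color"],c["K"],c["view"];g=cv2.cvtColor(J,cv2.COLOR_RGB2GRAY)
cv2.imwrite("pics/top12.png",J[:,:,::-1]);print(g[252,230:270],g[268,230:270])
```

```text
300 A [42, 73, 165, 173, 161, 128, 114, 155, 156, 154, 97, 45, 45, 43, 42, 47, 88, 94, 120, 169, 60, 12, 11, 14, 13, 22, 40, 39, 39, 39, 41, 48, 49, 49, 50, 50, 50, 52, 51, 53, 57, 81, 93, 98, 98, 99, 98, 97, 99, 98, 98, 97, 99, 98, 98, 99, 97, 99, 98, 98, 98, 99, 97, 78, 39, 40, 34, 30]
300 B [27, 26, 26, 26, 26, 27, 47, 49, 51, 51, 51, 48, 49, 49, 48, 49, 48, 51, 60, 164, 175, 178, 166, 91, 87, 85, 127, 171, 171, 171, 168, 114, 51, 50, 52, 51, 52, 51, 52, 52, 57, 82, 95, 98, 99, 100, 98, 100, 99, 99, 99, 98, 99, 99, 99, 98, 98, 99, 99, 98, 99, 98, 98, 97, 66, 41, 35, 31]
316 A [44, 90, 164, 169, 149, 95, 119, 167, 167, 166, 93, 44, 46, 40, 43, 55, 90, 90, 119, 167, 167, 167, 167, 167, 167, 132, 40, 39, 39, 40, 40, 47, 51, 50, 51, 51, 50, 52, 53, 53, 58, 81, 93, 96, 98, 98, 98, 98, 97, 98, 98, 98, 98, 98, 97, 97, 98, 98, 98, 97, 99, 98, 97, 97, 46, 39, 33, 31]
316 B [26, 26, 27, 27, 26, 27, 48, 45, 49, 48, 50, 49, 49, 48, 47, 48, 44, 47, 59, 161, 173, 175, 158, 91, 87, 87, 129, 173, 171, 171, 169, 115, 50, 51, 51, 51, 52, 52, 53, 54, 57, 84, 94, 97, 67, 96, 100, 98, 100, 99, 100, 10
[... 190 characters left out ...]
, 39, 39, 41, 39, 46, 49, 51, 50, 52, 52, 54, 53, 54, 57, 81, 93, 95, 75, 98, 98, 98, 97, 98, 98, 98, 97, 98, 96, 99, 97, 98, 98, 97, 99, 97, 97, 95, 77, 39, 33, 30]
330 B [27, 27, 27, 27, 28, 29, 48, 40, 48, 48, 48, 48, 47, 48, 48, 48, 50, 48, 49, 157, 132, 171, 156, 92, 87, 88, 130, 174, 173, 172, 169, 114, 50, 50, 51, 52, 53, 52, 53, 55, 58, 83, 95, 97, 99, 99, 98, 98, 98, 98, 97, 99, 98, 98, 98, 99, 97, 98, 98, 98, 98, 97, 97, 98, 97, 47, 34, 31]
[89 88 87 87 88 90 88 92 90 89 90 90 90 88 92 91 89 89 89 87 85 86 84 83
 80 84 81 76 82 84 81 83 77 58 40 42 46 51 54 54] [37 39 42 41 50 49 49 59 59 60 63 69 66 69 63 56 62 55 43 53 75 80 82 82
 79 84 81 85 85 81 85 79 58 44 44 41 47 46 43 41]
```

Run:
```python
from h import *
c=bot.capture("side");K,V=c["K"],c["view"];B=c["color"];A=cv2.imread("pics/side11.png")[:,:,::-1].copy()
cv2.imwrite("pics/side12.png",B[:,:,::-1])
Y=np.array([-.052,.9986]);X=np.array([Y[1],-Y[0]]);S=np.array([.5383,.1059])
P=[[*(S+b*.0239/1.5*.0+b*Y+a*X),.124] for a in(-.011,.011) for b in(.0239,.008,-.008,-.0239)]
e=proj(P,K,V).round(1);print("exp wells",e.tolist())
C=[[*(S-.032*Y-.022*X),z] for z in(.124,.068)];print("corner -y-x",proj(C,K,V).round(1).tolist(),"if top tilts 3mm:",proj([[*(S-.035*Y-.022*X),.124]],K,V).round(1))
for n,I in(("A",A),("B",B)): print(n,[(np.round(p,1).tolist(),int(a)) for p,a in blobs(I,(275,245,315,275),75,4,60)])
ga,gb=[cv2.cvtColor(np.ascontiguousarray(I),cv2.COLOR_RGB2GRAY).astype(np.float32) for I in(A,B)]
for r in range(252,280,3): print(r,ga[r,290:322].astype(int).tolist(),"\n   ",gb[r,290:322].astype(int).tolist())
```

```text
exp wells [[285.2, 265.9], [290.9, 262.5], [296.6, 259.1], [302.1, 255.8], [277.6, 261.6], [283.3, 258.2], [289.0, 254.9], [294.5, 251.7]]
corner -y-x [[308.7, 256.2], [309.1, 278.1]] if top tilts 3mm: [[309.7 255.6]]
A [([295.8, 251.9], 12), ([290.2, 255.1], 12), ([303.2, 255.8], 13), ([285.0, 258.4], 8), ([297.7, 259.1], 15), ([278.5, 261.5], 8), ([292.1, 262.1], 14), ([286.2, 266.0], 10)]
B [([297.0, 250.5], 10), ([304.8, 254.6], 9), ([299.5, 257.2], 12), ([293.8, 260.1], 12), ([288.4, 263.1], 11), ([276.2, 266.8], 12)]
252 [220, 221, 213, 132, 26, 25, 27, 29, 62, 113, 120, 140, 184, 218, 217, 217, 218, 218, 218, 218, 218, 218, 218, 218, 217, 217, 218, 217, 217, 217, 218, 218] 
    [82, 59, 59, 66, 92, 114, 108, 89, 91, 111, 113, 118, 119, 127, 145, 174, 213, 225, 224, 225, 225, 224, 225, 225, 225, 225, 225, 225, 225, 225, 224, 224]
255 [25, 24, 43, 92, 112, 112, 112, 112, 113, 113, 107, 62, 35, 38, 30, 62, 118, 166, 203, 217, 217, 217, 217, 217, 217, 217, 218, 218, 217, 217, 218, 217] 
    [114, 109, 109, 109, 114, 118, 119, 118, 118, 119, 120, 119, 109, 45, 24, 27, 28, 48, 99, 1
[... 1986 characters left out ...]
07, 109, 108, 109, 110, 108, 110, 109]
276 [113, 110, 110, 109, 108, 109, 109, 108, 110, 110, 111, 109, 108, 107, 110, 113, 113, 113, 112, 111, 108, 102, 104, 103, 101, 103, 104, 103, 105, 105, 128, 197] 
    [114, 114, 115, 114, 115, 115, 116, 115, 116, 114, 113, 119, 133, 116, 117, 113, 118, 118, 118, 116, 115, 110, 108, 107, 109, 107, 108, 109, 111, 112, 112, 112]
279 [109, 108, 110, 111, 110, 110, 110, 109, 108, 112, 116, 109, 111, 111, 110, 109, 108, 110, 109, 106, 102, 103, 123, 191, 193, 198, 208, 207, 206, 205, 204, 205] 
    [114, 116, 116, 117, 114, 113, 114, 117, 119, 119, 118, 119, 118, 116, 116, 115, 115, 115, 112, 108, 106, 107, 107, 108, 110, 111, 111, 112, 111, 109, 110, 110]
```

The wells moved between side images. The block is tipping on its pegs by about 0.07 rad, over the 0.06 limit, so I've pushed too far. I'll back the wedge out until the tilt is small but contact remains.

```bash
cat >> h.py <<'E'
def tilt():
    "block tilt from side-view wells relative to side11 (seated)"
    c=bot.capture("side");A=cv2.imread("pics/side11.png")[:,:,::-1]
    f=lambda I:[p for p,a in blobs(np.ascontiguousarray(I),(275,245,315,275),75,4,60)]
    a,b=f(A),f(c["color"])
    ref=np.array([[286.2,266.0],[292.1,262.1],[297.7,259.1],[303.2,255.8],[295.8,251.9]])
    for r in ref:
        q=min(b,key=lambda p:np.hypot(*(p-r))); print(r,"shift",np.round(q-r,2))
    s=bot.read_state();print(np.round(s["position"],4),np.round(s["force"],1))
E
echo '[0, 0, -0.002, 0, 0, 0, 0, 0, 0, -0.004, 0, 0, 0, 0, 0, 0, -0.006, 0, 0, 0, 0, 0, 0, -0.007, 0, 0, 0, 0, 0, 0, -0.007, 0, 0, 0, 0, 0, 0, -0.007, 0, 0, 0, 0]' > m.json && python3 steer.py m.json; python3 -c "
from h import *
tilt()"
```

```text
time_s: 29.05
position: [0.5353, 0.1452, 0.1573]
tcp_rot: [[-0.053, 0.999, -0.002], [0.999, 0.053, -0.0], [-0.0, -0.002, -1.0]]
force: [-1.2, -3.6, -1.4]
opening: 0.413
grasp_force: 30.0
[286.2 266. ] shift [ 2.24 -2.11]
[292.1 262.1] shift [ 1.28 -1.18]
[297.7 259.1] shift [ 1.3  -1.25]
[303.2 255.8] shift [ 1.3  -0.97]
[295.8 251.9] shift [ 0.93 -1.08]
[0.5353 0.1451 0.1573] [-0.3 -3.1 -1.2]
```

```bash
echo '[0, 0, -0.001, 0, 0, 0, 0, 0, 0, -0.002, 0, 0, 0, 0, 0, 0, -0.003, 0, 0, 0, 0, 0, 0, -0.003, 0, 0, 0, 0, 0, 0, -0.003, 0, 0, 0, 0]' > m.json && python3 steer.py m.json; python3 -c "
from h import *
tilt()"
```

```text
time_s: 29.6
position: [0.5362, 0.1457, 0.161]
tcp_rot: [[-0.052, 0.999, 0.0], [0.999, 0.052, 0.001], [0.001, 0.0, -1.0]]
force: [0.2, -1.4, 0.1]
opening: 0.411
grasp_force: 30.0
[286.2 266. ] shift [ 1.68 -1.12]
[292.1 262.1] shift [ 0.61 -0.46]
[297.7 259.1] shift [ 0.38 -0.85]
[303.2 255.8] shift [ 0.53 -0.62]
[295.8 251.9] shift [ 0.2  -0.75]
[0.5362 0.1457 0.1609] [-0.2  0.3  0.8]
```

```bash
echo '[0, 0, 0.0005, 0, 0, 0, 0, 0, 0, 0.001, 0, 0, 0, 0, 0, 0, 0.001, 0, 0, 0, 0, 0, 0, 0.001, 0, 0, 0, 0, 0, 0, 0.001, 0, 0, 0, 0]' > m.json && python3 steer.py m.json; python3 -c "
from h import *
tilt();print(bot.read_state()['qvel'].round(2))"
```

```text
time_s: 30.15
position: [0.5365, 0.1456, 0.1602]
tcp_rot: [[-0.052, 0.999, 0.001], [0.999, 0.052, 0.001], [0.0, 0.001, -1.0]]
force: [-0.6, -0.0, 5.3]
opening: 0.41
grasp_force: 30.0
[286.2 266. ] shift [ 1.25 -1.36]
[292.1 262.1] shift [ 0.61 -0.46]
[297.7 259.1] shift [ 0.38 -0.85]
[303.2 255.8] shift [ 0.53 -0.62]
[295.8 251.9] shift [ 0.37 -0.82]
[0.5365 0.1456 0.1602] [-0.6 -0.2  5.5]
[-0.01 -0.01  0.03 -0.02 -0.04  0.07]
```

```bash
echo '[0, 0, 0, 0, 0, 0, 0, 0, 0, 0, 0, 0, 0, 0, 0, 0, 0, 0, 0, 0, 0, 0, 0, 0, 0, 0, 0, 0, 0, 0, 0, 0, 0, 0, 0, 0, 0, 0, 0, 0, 0, 0, 0, 0, 0, 0, 0, 0, 0, 0, 0, 0, 0, 0, 0, 0]' > m.json && python3 steer.py m.json; python3 -c "
from h import *
tilt()
c=bot.capture('top');J=c['color'];b=blobs(J,(258,240,310,280),70,5,40);P=onz([c_ for c_,a in b],c['K'],c['view'],.124);print(P.round(4)[:,:2].tolist())"
```

```text
time_s: 31.0
position: [0.5365, 0.1456, 0.1602]
tcp_rot: [[-0.052, 0.999, 0.001], [0.999, 0.052, 0.001], [0.001, 0.001, -1.0]]
force: [-1.3, 0.3, 5.1]
opening: 0.407
grasp_force: 30.0
[286.2 266. ] shift [ 1.47 -1.  ]
[292.1 262.1] shift [ 0.61 -0.46]
[297.7 259.1] shift [ 0.53 -0.95]
[303.2 255.8] shift [ 0.53 -0.62]
[295.8 251.9] shift [ 0.37 -0.82]
[0.5365 0.1456 0.1602] [-1.2  0.5  5.8]
[[0.5485, 0.0969], [0.5492, 0.0808], [0.5264, 0.1119], [0.5268, 0.0959], [0.5272, 0.0799]]
```

The state is stable: the block has only a small tilt of about 0.02 rad, about 5–6 N of downward force is held, and the sideways forces balance. Handing in.

```bash
python3 -c "
from rig import bot
print(bot.hand_in())"
```

```text
the job is handed in; nothing more can be done
None
```

I handed the job in with the block seated on both pegs, one spacer standing against the end bar, and the wedge gripped and jammed in the remaining gap; the block leans about 0.02 rad (limit 0.06) after I first drove the wedge too deep and backed it out, and the hand-in gave no verdict.

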